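Open the toolbox with the two-stage catch

ROBOT

A 6-joint arm with a two-finger parallel gripper is mounted at the origin on the work surface. World frame = base frame: x ahead of the robot, y to its left, z up, the work surface at z = 0. Lengths are in m, angles in rad, forces in N, time in s.
With the tool pointing down it reaches from about 0.275 to 0.85 m from the base axis. Payload 5.2 kg.
Tool frame: the origin (TCP) lies midway between the tips of the shut fingers; the grasp point (between the pads) lies 19 mm behind it; z points along the fingers, y is the direction in which the jaws open and shut (so a half turn about z gives the same grasp; the last joint's range is limited). The gripper opens to 85 mm and grips with 20 to 120 N. Pads are 22 mm wide; open, the fingers measure 114 mm over their backs; the gripper's body (76 mm by 85 mm) begins 54 mm behind the grasp point. The pads swing forward as they close: fully open they stand 13 mm farther back than shut.
Start: joints at [-1.507, 0.259, 1.535, -0, 1.348, -0.203], TCP at [0.145, -0.531, 0.231] pointing down, gripper open.
Joint ranges: [-3.14, 3.14], [-0.91, 2.08], [0.19, 2.58], [-1.22, 4.36], [0.22, 2.71], [-3.12, 3.12]. Speed limits (rad/s): [2.57, 2.57, 3.14, 3.14, 3.14, 3.14].

INTERFACE

Orientations are given as a 3x3 rotation matrix whose columns are the frame's x, y, z axes.
In Python, from station import arm gives the robot as it stands.
- The arm moves only by the tool step_arm, never from a script. Its argument "moves" is a list of rows, each an object with "slide": the shift along the tool's x, y, z in m, a list of three; "rot": the turn, a rotation vector about the tool's x, y, z in degrees, a list of three. In form: [{"slide": [x, y, z], "rot": [ax, ay, az]}, ...]. A call has 1 to 5 rows; each row is the pose to reach, as a shift and turn from the pose commanded when the call began, along the tool's axes at that moment; what a row does not reach only later rows make up. A row lasts 1/10 s, in which the tool goes at most 50 mm and 8.59 degrees, less where a joint would pass 70% of its speed; a pose out of reach is approached as far as the arm can. A call with a gripper value outside its range is refused whole. "hand" is the opening, from 0 (shut) to 1 (fully open), set as the call begins (left out, the last holds). The fingers move at their own pace and stop on an object; the grip force is fixed at half the most. Time passes only in rows, so rows that repeat a pose let the fingers close. It gives the time, the measured TCP pose, the force and the opening at its end, in the units of the state.
- arm.sense(): the state, without advancing time (a new reading comes with each control period).
- arm.camera(name): name is "side" or "top"; returns (picture, depth): 420x560x3 uint8, red, green, blue; 420x560 float32, m along the optical axis (not along the pixel's ray), 0 where there is no reading.
- arm.camera_params(name): a dict with "fx", "fy", "cx", "cy" (pixels), "rvec" (rotation vector, rad) and "tvec" (3), from world to camera coordinates, as OpenCV has them. Camera axes: x right, y down, z forward; pixel columns grow to the right and rows downward; lengths in m; the calibration is good to about 2 mm. A picture is of the moment at which its call begins. camera_params takes no time and is no camera call.
- arm.finish_job(): hands the job in, once; it reports no verdict.
The state is a dict: "time_s": time; "joints": joint angles; "joint_vel": joint speeds; "tau": joint torques, N m; "tcp_pos": TCP position; "tcp_rot": TCP orientation; "wrist_force": force on the tool from outside, world axes, zero at the start; "moment": the same for the moment, N m; "grip_width": finger opening in m.
Only numpy, scipy, OpenCV 4.12 (cv2) and the standard library are available. Lean on these libraries where they do the work, as an engineer would, in place of code of your own. Each camera call takes 0.05 s, during which the arm holds its last target.

TASK

Open the toolbox: first slide the catch's safety tab sideways, away from the latch lever, fully home until it meets its springy stop leaf; then, with the lid still shut, swing the latch lever up until it stands about upright; then raise the lid by its knob until it stands about half open (45 degrees) by itself, and let go. Work by feel: never force the tab on so hard that the stop leaf bends by more than 2.5 mm (about 9 N), and leave the other things on the bench where they are.

Things in the scene. Friction and masses are not known exactly. Their poses are not given: they have to be found in the camera images.
- case: toolbox, fixed: dark steel, 180 (x) x 300 (y) x 122 mm, and an 8 mm grey lid, its top 130 mm up. Origin: centre of its underside; x points to the hinge at the back, y left along the front, z up. The catch on its front was fitted by hand: it is shifted along y by an unmeasured d, -18 to 18 mm; the three _spot points are fixed to the box and show where its parts would be for d = 0, so feel or look for them
- lug_spot (a point): for d = 0 (box frame -108, 53, 157.5 mm): mid-height of the lever-side (-y) face of the safety tab's upright thumb lug with the tab home. Lug: 24 (x) x 12 (y) mm, 25 mm tall, its foot on the tab's flat steel tongue 145 mm above the bench. The tongue runs from the lug 91 mm to -y, over the latch lever, and bars it. Off home the lug stands 24 mm less tab further to -y. Real face: this point + d along the box's y
- fin_spot (a point): for d = 0 (box frame -77.5, -50, 157 mm): centre of the upright finger fin on the latch lever lying down: 35 (x) x 10 (y) x 38 (z) mm, dark steel, on the lever's plate (100 x 30 x 6 mm, its top 138 mm above the bench, lying along x from the hinge over the lid's front edge). Pinch it along y. Real fin: this point + d along the box's y
- hinge_spot (a point): for d = 0 (box frame -150, -50, 135 mm): middle of the latch lever's hinge axis, which is parallel to the box's y, 135 mm above the bench, 72.5 mm nearer the front than the fin's centre. The lever swings up and towards the front (-x). It sits on an aluminium bracket whose top is 118 mm above the bench
- lid_knob (a point): centre of the black ball knob, 28 mm across, on a thin neck in the middle of the lid; shut, it is 162 mm above the bench at x 0, y 0 of the toolbox's frame. The lid's hinge axis is parallel to the box's y, at x 90, z 122 of its frame: shut, 90 mm behind and 40 mm below the ball's centre
- tab (a joint): safety tab, m along the box's +y: 0 fully over the lever, 0.024 home (just touching its leaf stop); starts at 0 to 0.005. Slides with 1.5 N of friction and stays where it is left; clears the lever at 0.021
- leaf (a joint): the tab's stop, an upright spring-steel leaf 28 x 3 x 31 mm on the +y end of the catch, 69 mm + d to +y of the box's middle: m that it is bent along +y, 0 straight. It gives 1 mm per 3.5 N and springs back; bent by over 2.5 mm (9 N) it is ruined
- lever (a joint): latch lever, rad: 0 lying down, grows as it swings up, 1.75 at most; stiff hinge (0.15 N m), stays where it is left. Blocked by the tab's tongue unless the tab is home
- lid (a joint): lid, rad: 0 shut, grows as it opens, 1.5 at most; stiff hinge that holds it where it is left; about 10 N at the knob lifts it. Held down by the lever until that is up
- screwdriver: bystander to leave alone: a screwdriver with wooden handle lying on the bench; origin at its underside
- tape_roll: bystander to leave alone: roll of masking tape lying flat, 90 mm across, 25 mm high; origin at its underside
- screw_jar: bystander to leave alone: glass jar with steel cap, 60 mm across, 85 mm tall, left of the toolbox; origin at its underside
- sanding_block: bystander to leave alone: cork sanding block 110 x 65 x 35 mm, right of the toolbox; origin at its underside
- offcut: bystander to leave alone: flat wood offcut 60 x 190 x 22 mm, left of the toolbox's front; origin at its underside
- hammer: bystander to leave alone: hammer with wooden handle, right of the toolbox; origin at its underside
- glue_tube: bystander to leave alone: white glue cartridge, 48 mm across, 190 mm long with nozzle, lying left of the toolbox; origin at its underside

How it is judged:
On the way, in this order (a step that is already met when the one before it is completed fails the run):
1. safety tab fully home (past 22 mm, the leaf is at 24 mm) with the lever still down and the lid shut (value of joint tab above 0.022 m and value of joint lever below 0.15 rad and value of joint lid below 0.06 rad), for 0.2 s.
2. latch lever swung up past 1.2 rad with the lid still shut (value of joint tab above 0.022 m and value of joint lever above 1.2 rad and value of joint lid below 0.06 rad), for 0.2 s.
At the end, for the whole second after the job is handed in: safety tab still home (past 22 mm), latch lever up past 1.2 rad, lid standing open past 0.6 rad, all at rest and let go (value of joint tab above 0.022 m and value of joint lever above 1.2 rad and value of joint lid above 0.6 rad and velocity of joint each of lid, lever below 0.05 rad/s and not (velocity of joint lid below -0.05 rad/s)); the robot touches nothing.
It fails at once if the stop leaf is bent by more than 2.5 mm (the tab pressed on it with about 9 N) (value of joint leaf above 0.0025 m).
It fails at once if a bystander is moved by more than 30 mm (distance of any of screwdriver, tape_roll, screw_jar, sanding_block, offcut, hammer, glue_tube from where it was at the start of the episode above 0.03 m).
It also fails if it takes over 58 s, if anything falls off the work surface, if the arm or the gripper's body presses on something with over 40 N, if the wrist force passes 120 N, or if a joint passes its speed limit or range.

## Working session

There is one attempt and no reset: what is moved stays moved. The work goes in short steps, Python scripts to look and compute and a tool call to move; the robot and the scene stay as the last step left them, time stands still between calls to the robot, and variables do not carry over. Pictures are saved under pics/ and viewed, and the job is handed in when it is done.

Besides the shell and the picture viewer there is one more tool, called after "Call:" by a JSON object that holds its "name" and its "arguments". step_arm: Moves the arm, as the interface text tells. Its arguments: {"type":"object","properties":{"moves":{"type":"array"},"hand":{"type":"number"}},"required":["moves"]}

```bash
ls; mkdir -p pics
python3 - <<'E'
from station import arm
import cv2,numpy as np
print(arm.sense())
for n in("side","top"):
    p,d=arm.camera(n); cv2.imwrite(f"pics/{n}0.png",p[:,:,::-1]); np.save(f"{n}0.npy",d); print(n,arm.camera_params(n))
E
```

```text
pics
{'time_s': 0.0, 'joints': array([-1.50679045e+00,  2.59326077e-01,  1.53610004e+00,  1.89786786e-05,
        1.34800748e+00, -2.02832851e-01]), 'joint_vel': array([-1.91259533e-03,  9.22199785e-05,  1.91104713e-04,  5.64730087e-04,
       -3.90256345e-05,  1.47395873e-03]), 'tau': array([-1.60043099e-03, -4.46033370e+01, -2.90578651e+01, -3.62622250e-04,
        1.17322782e-02, -2.64860279e-05]), 'tcp_pos': array([ 0.14500247, -0.52998496,  0.23047701]), 'tcp_rot': array([[ 9.64610420e-01,  2.63679213e-01, -9.92788264e-05],
       [ 2.63678945e-01, -9.64608747e-01,  1.83835442e-03],
       [ 3.88970623e-04, -1.79947356e-03, -9.99998305e-01]]), 'wrist_force': array([-0.0883233 , -0.85393551,  0.08619356]), 'moment': array([-0.02432239, -0.04894421, -0.05486321]), 'grip_width': 0.08587392687001409}
side {'fx': 479.39285618098256, 'fy': 479.39285618098256, 'cx': 279.319042809004, 'cy': 211.773144571331, 'rvec': array([ 0.03937035, -3.01211723,  0.82666283]), 'tvec': array([0.58262944, 0.09465694, 1.42885156])}
top {'fx': 388.4343153776833, 'fy': 388.4343153776833, 'cx': 281.40969461329325, 'cy': 205.482215783186, 'rvec': array([ 2.13534557, -2.18098388,  0.13584051]), 'tvec': array([-3.90143825e-04,  5.78622586e-01,  8.61013437e-01])}
```

View pics/side0.png

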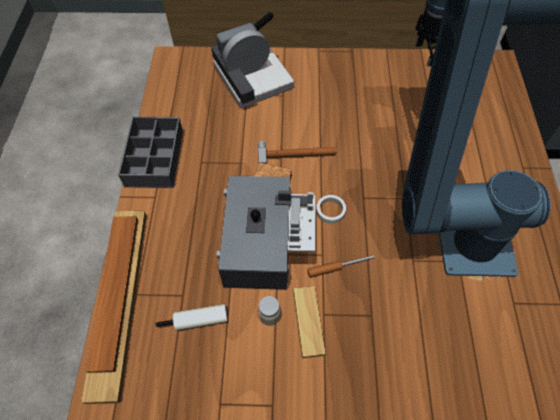

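View pics/top0.png

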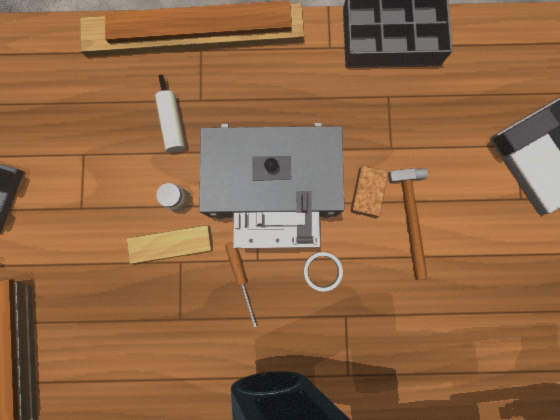

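The toolbox is upright in the top view, with its lid around (200–343, 127–212), the knob at (271,166) and the catch at (233–320, 192–247). I'll zoom in on the catch.

```bash
cat > h.py <<'E'
import numpy as np,cv2
from station import arm
def cam(n):
    c=arm.camera_params(n);K=np.array([[c['fx'],0,c['cx']],[0,c['fy'],c['cy']],[0,0,1]])
    R=cv2.Rodrigues(np.array(c['rvec']))[0];return K,R,np.array(c['tvec'])
def onplane(n,u,v,z):
    K,R,t=cam(n);C=-R.T@t;d=R.T@np.linalg.solve(K,[u,v,1.]);return C+d*(z-C[2])/d[2]
def cloud(n,D):
    K,R,t=cam(n);v,u=np.mgrid[:D.shape[0],:D.shape[1]]
    P=np.stack([(u-K[0,2])/K[0,0]*D,(v-K[1,2])/K[1,1]*D,D],-1);return (P-t)@R
def proj(n,p):
    K,R,t=cam(n);q=K@(R@np.array(p)+t);return q[:2]/q[2]
E
python3 - <<'E'
from h import *
for n,(x0,x1,y0,y1) in {"top":(190,350,120,255),"side":(215,325,170,295)}.items():
    im=cv2.imread(f"pics/{n}0.png"); cv2.imwrite(f"pics/{n}0z.png",cv2.resize(im[y0:y1,x0:x1],None,fx=4.5,fy=4.5,interpolation=cv2.INTER_CUBIC))
D=np.load("top0.npy");P=cloud("top",D)
m=(P[...,2]>.122)&(P[...,2]<.138)&(P[...,0]>.3)&(P[...,0]<.8)&(abs(P[...,1])<.4)
m=m.astype(np.uint8); m[:120]=0;m[213:]=0;m[:,:190]=0;m[:,350:]=0
q=P[m>0];print(np.median(q[:,2]),len(q))
r=cv2.minAreaRect(q[:,:2].astype(np.float32));print(r)
D2=np.load("side0.npy");P2=cloud("side",D2)
w=(P2[...,2]>.124)&(P2[...,2]<.136)&(P2[...,0]>.3)&(P2[...,0]<.8)
print(cv2.minAreaRect(P2[w][:,:2].astype(np.float32)))
for nn,PP in(("top",P),("side",P2)):
    k=(PP[...,2]>.168)&(PP[...,2]<.18)&(PP[...,0]>.3)&(PP[...,0]<.7); k=PP[k];print(nn,len(k),k.mean(0) if len(k) else 0); print(k[:40].round(3).tolist())
E
```

```text
0.1300102365687727 11718
((0.6485815048217773, 0.007646307349205017), (0.3008769154548645, 0.1928328573703766), 89.302978515625)
((0.6377584934234619, -0.26748237013816833), (0.26275455951690674, 0.8629514575004578), 4.074373722076416)
top 288 [ 0.59257232 -0.009747    0.17292201]
[[0.658, 0.01, 0.17], [0.658, 0.008, 0.17], [0.657, 0.006, 0.171], [0.657, 0.005, 0.17], [0.656, 0.015, 0.168], [0.656, 0.013, 0.17], [0.655, 0.01, 0.172], [0.655, 0.008, 0.173], [0.655, 0.006, 0.173], [0.655, 0.005, 0.173], [0.655, 0.003, 0.172], [0.655, 0.001, 0.169], [0.654, 0.017, 0.17], [0.653, 0.014, 0.172], [0.652, 0.012, 0.175], [0.652, 0.01, 0.175], [0.652, 0.008, 0.175], [0.652, 0.006, 0.177], [0.653, 0.005, 0.171], [0.653, 0.003, 0.172], [0.653, 0.001, 0.172], [0.653, -0.001, 0.17], [0.651, 0.017, 0.171], [0.651, 0.014, 0.174], [0.65, 0.012, 0.174], [0.65, 0.01, 0.174], [0.649, 0.008, 0.179], [0.65, 0.007, 0.175], [0.65, 0.005, 0.176], [0.651, 0.003, 0.173], [0.65, 0.001, 0.175], [0.651, -0.001, 0.172], [0.65, 0.019, 0.17], [0.649, 0.016, 0.173], [0.649, 0.015, 0.173], [0.648, 0.012, 0.174], [0.6
[... 377 characters left out ...]
, -0.741, 0.174], [0.687, -0.729, 0.18], [0.683, -0.731, 0.179], [0.68, -0.732, 0.177], [0.677, -0.737, 0.174], [0.674, -0.741, 0.17], [0.67, -0.744, 0.168], [0.681, -0.738, 0.168], [0.665, -0.714, 0.172], [0.664, -0.699, 0.179], [0.662, -0.708, 0.172], [0.661, -0.701, 0.173], [0.658, -0.696, 0.173], [0.663, -0.683, 0.18], [0.654, -0.694, 0.171], [0.67, -0.681, 0.177], [0.664, -0.691, 0.169], [0.66, -0.684, 0.175], [0.657, -0.691, 0.17], [0.654, -0.687, 0.173], [0.651, -0.692, 0.169], [0.677, -0.676, 0.177], [0.674, -0.676, 0.177], [0.67, -0.673, 0.18], [0.668, -0.686, 0.169], [0.664, -0.685, 0.17], [0.66, -0.683, 0.171], [0.657, -0.684, 0.171], [0.654, -0.687, 0.168], [0.694, -0.67, 0.178]]
```

View pics/top0z.png

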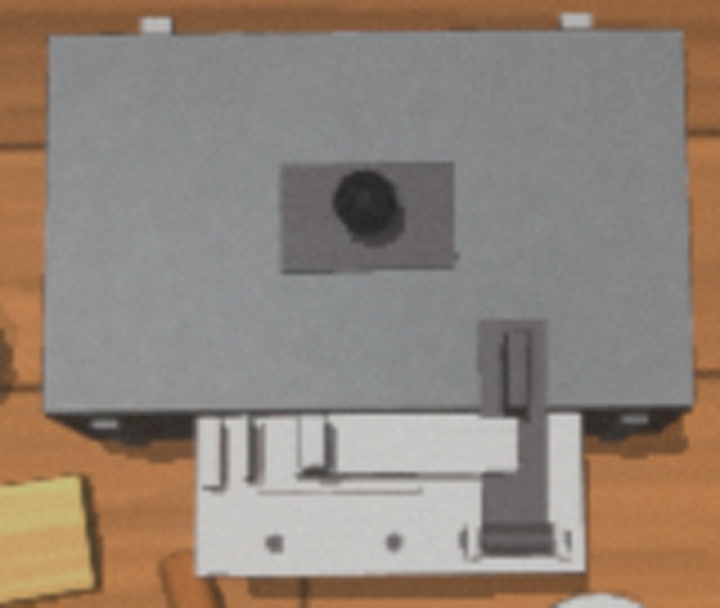

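View pics/side0z.png

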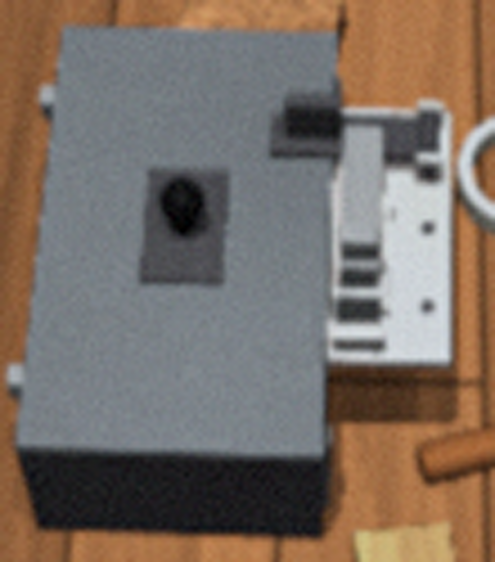

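Run:
```python
from h import *
for n in("top","side"):
    K,R,t=cam(n);print(n,"C",-R.T@t)
# lid corners via grey mask
f=lambda a,b,z:onplane("top",190+(a+.5)/4.5-.5,120+(b+.5)/4.5-.5,z)
c=np.array([f(50,37,.13),f(683,30,.13),f(692,408,.13),f(43,412,.13)]);print(c.round(4))
ctr=c.mean(0);left=(c[0]+c[3])/2;right=(c[1]+c[2])/2;fr=(c[2]+c[3])/2;bk=(c[0]+c[1])/2
ey=left-right;print(ctr,np.linalg.norm(ey),np.linalg.norm(bk-fr))
yaw=np.arctan2(-ey[0],ey[1]);yaw2=np.arctan2((bk-fr)[1],(bk-fr)[0]);print(np.degrees([yaw,yaw2]))
kn=f(365,203,.162);print("knob",kn)
ex=np.array([np.cos(yaw),np.sin(yaw)]);e2=np.array([-ex[1],ex[0]])
def b(a,bb,z):p=f(a,bb,z)[:2]-ctr[:2];return (np.array([p@ex,p@e2])*1000).round(1)
for nm,a,bb,z in[("leverL",481,420,.138),("leverR",547,420,.138),("leverbackL",480,322,.138),("leverbackR",547,320,.138),("finTL",505,330,.176),("finTR",527,330,.176),("finBL",505,410,.176),("finBR",527,410,.176),("lugTL",300,418,.17),("lugTR",325,418,.17),("lugBL",298,472,.17),("lugBR",326,472,.17),("tongueend",518,445,.147),("tongueend145",518,445,.145),("leafL",247,418,.18),("leafR",257,482,.18),("leftpost",205,418,.15),("brk L",196,577,.118),("brk R",585,575,.118),("hinge",517,538,.143)]:print(nm,b(a,bb,z))
P=cloud("top",np.load("top0.npy"))
np.set_printoptions(linewidth=250)
for v in (216,219,222):print(v,(P[v,230:312,2]*1000).round().astype(int))
for v in (216,219,222):print(v,(P[v,230:312,1]*1000).round().astype(int))
```

```text
top C [ 0.46766704 -0.00982589  0.92592623]
side C [0.55008271 0.66439708 1.28297284]
[[ 0.736   0.155   0.13  ]
 [ 0.7332 -0.143   0.13  ]
 [ 0.5541 -0.1399  0.13  ]
 [ 0.5585  0.1574  0.13  ]]
[0.64545993 0.00737421 0.13      ] 0.2976245694721444 0.17828988702740772
[-0.70161154 -0.88288214]
knob [0.64570045 0.00748186 0.162     ]
leverL [-95.  -51.3]
leverR [-95.3 -81.2]
leverbackL [-50.1 -51.4]
leverbackR [-49.4 -82. ]
finTL [-59.8 -60.7]
finTR [-59.9 -70.3]
finBL [-94.8 -60.2]
finBR [-94.9 -69.7]
lugTL [-96.8  28.7]
lugTR [-96.9  17.8]
lugBL [-120.3   29.6]
lugBR [-120.4   17.5]
tongueend [-107.4  -67.3]
tongueend145 [-107.2  -67.4]
leafL [-97.7  50.8]
leafR [-125.2   46.5]
leftpost [-94.3  72.4]
brk L [-164.3   79.9]
brk R [-165.   -98.9]
hinge [-148.7  -66.4]
216 [ 26  26  27 115 138 137 137 139 138 128 120 118 121 119 152 145 126 118 117 119 117 119 119 120 117 143 169 171 173 170 168 169 170 144 144 148 145 145 144 146 146 145 144 144 146 145 146 144 144 143 144 146 146 145 145 145 144 145 145 144 147 143
 144 147 142 145 146 144 146 147 143 145 144 144 144 136 138 138 137 1
[... 986 characters left out ...]
8 -60 -62 -64 -66 -68 -70 -72]
219 [111 109 106  90  85  82  81  79  77  76  75  72  70  68  63  62  62  60  58  56  54  52  50  47  45  41  38  36  34  32  30  28  26  25  23  21  19  17  15  13  11   9   7   5   3   1  -1  -3  -5  -7  -9 -11 -13 -15 -17 -19 -21 -23 -25 -27 -29 -31
 -33 -35 -37 -39 -41 -43 -45 -47 -49 -51 -53 -55 -57 -60 -62 -64 -66 -68 -70 -72]
222 [111 109 107  90  85  83  81  79  77  76  75  72  71  68  63  62  62  60  58  56  54  52  50  48  45  42  38  36  34  32  30  28  27  26  24  21  20  17  15  13  11   9   7   5   3   1  -1  -3  -5  -7  -9 -11 -13 -15 -17 -19 -21 -23 -25 -27 -29 -31
 -33 -35 -37 -39 -41 -43 -45 -47 -49 -51 -53 -55 -57 -60 -61 -64 -66 -68 -70 -72]
```

d ≈ -16 mm, tab ≈ 4.5 mm and yaw ≈ -0.8°. The first move goes over to a point on the lever side of the lug, with the fingers shut.

```bash
cat >> h.py <<'E'
YAW=np.radians(-0.8);B0=np.array([.6456,.0074,0])
RB=cv2.Rodrigues(np.array([0,0,YAW]))[0]
def b2w(p):return B0+RB@(np.array(p)/1000.)
def w2b(p):return (RB.T@(np.array(p)-B0))*1000
from scipy.spatial.transform import Rotation as Ro
def Rdown(pitch=0): # tool x=box x, z down; pitch>0 tilts tool z towards +box x
    a=np.radians(pitch)
    z=np.array([np.sin(a),0,-np.cos(a)]);x=np.array([np.cos(a),0,np.sin(a)])
    return RB@np.stack([x,np.cross(z,x),z],1)
def go(*tg):
    s=arm.sense();R=s['tcp_rot'];p=s['tcp_pos']
    print('t',s['time_s'],'box tcp',w2b(p).round(1),'F',s['wrist_force'].round(1),'w',round(s['grip_width'],4))
    for T,Rt in tg:
        print('slide',(R.T@(T-p)).round(4).tolist(),'rot',Ro.from_matrix(R.T@Rt).as_rotvec(degrees=True).round(1).tolist())
E
python3 - <<'E'
from h import *
go((b2w([-108,-6,228]),Rdown()))
E
```

```text
t 0.1 box tcp [-493.1 -544.4  230.5] F [-0.4  0.5  0.1] w 0.0855
slide [0.5192, -0.4106, 0.0034] rot [-0.1, -0.0, 16.1]
```

Call:
{"name": "step_arm", "arguments": {"hand": 0, "moves": [{"slide":[0.036,-0.0285,-0.006],"rot":[0,0,4]},{"slide":[0.072,-0.057,-0.01],"rot":[0,0,8]},{"slide":[0.108,-0.0855,-0.01],"rot":[0,0,12]},{"slide":[0.144,-0.114,-0.01],"rot":[-0.1,0,16.1]},{"slide":[0.18,-0.1425,-0.01],"rot":[-0.1,0,16.1]}]}}

```text
time_s: 0.6
tcp_pos: [0.2817, -0.3438, 0.241]
tcp_rot: [[1.0, -0.017, 0.0], [-0.017, -1.0, -0.001], [0.0, 0.001, -1.0]]
wrist_force: [0.2, 0.1, -0.4]
grip_width: 0.0125
```

Run:
```python
from h import *
go((b2w([-108,-6,228]),Rdown()))
```

```text
t 0.6 box tcp [-359.  -356.3  241. ] F [ 0.2  0.1 -0.4] w 0.0125
slide [0.25, -0.351, 0.0127] rot [0.1, -0.0, -0.2]
```

Call:
{"name": "step_arm", "arguments": {"moves": [{"slide":[0.0285,-0.04,0],"rot":[0,0,0]},{"slide":[0.057,-0.08,0],"rot":[0,0,0]},{"slide":[0.0855,-0.12,0],"rot":[0,0,0]},{"slide":[0.114,-0.16,0],"rot":[0,0,0]},{"slide":[0.1425,-0.2,0],"rot":[0,0,0]}]}}

```text
time_s: 1.1
tcp_pos: [0.4271, -0.1457, 0.2409]
tcp_rot: [[1.0, -0.014, 0.0], [-0.014, -1.0, -0.002], [0.0, 0.002, -1.0]]
wrist_force: [0.5, -0.5, 0.3]
grip_width: -0.0001
```

Call:
{"name": "step_arm", "arguments": {"moves": [{"slide":[0.0285,-0.04,0],"rot":[0,0,0]},{"slide":[0.057,-0.08,0],"rot":[0,0,0]},{"slide":[0.057,-0.08,0],"rot":[0,0,0]},{"slide":[0.057,-0.08,0],"rot":[0,0,0]}]}}

```text
time_s: 1.5
tcp_pos: [0.4845, -0.0674, 0.2403]
tcp_rot: [[1.0, -0.011, -0.001], [-0.011, -1.0, -0.002], [-0.001, 0.002, -1.0]]
wrist_force: [-0.0, -0.1, -0.2]
grip_width: -0.0004
```

Run:
```python
from h import *
go((b2w([-108,-6,228]),Rdown()),(b2w([-108,-6,153]),Rdown()))
```

```text
t 1.5 box tcp [-160.1  -77.   240.3] F [-0.  -0.1 -0.2] w -0.0004
slide [0.0523, -0.0709, 0.0121] rot [0.1, 0.1, 0.2]
slide [0.0524, -0.071, 0.0871] rot [0.1, 0.1, 0.2]
```

Call:
{"name": "step_arm", "arguments": {"moves": [{"slide":[0.026,-0.0355,0],"rot":[0,0,0]},{"slide":[0.0525,-0.071,0],"rot":[0.1,0.1,0.2]},{"slide":[0.0525,-0.071,0.04],"rot":[0.1,0.1,0.2]},{"slide":[0.0525,-0.071,0.075],"rot":[0.1,0.1,0.2]},{"slide":[0.0525,-0.071,0.075],"rot":[0.1,0.1,0.2]}]}}

```text
time_s: 2.0
tcp_pos: [0.534, 0.0008, 0.1611]
tcp_rot: [[1.0, -0.019, -0.009], [-0.019, -1.0, 0.002], [-0.009, -0.001, -1.0]]
wrist_force: [-0.8, -0.4, 0.5]
grip_width: 0.0001
```

Run:
```python
from h import *
p,d=arm.camera("top");cv2.imwrite("pics/top1z.png",cv2.resize(p[120:255,190:350,::-1],None,fx=4.5,fy=4.5))
p,d=arm.camera("side");cv2.imwrite("pics/side1z.png",cv2.resize(p[170:295,215:325,::-1],None,fx=4.5,fy=4.5))
go((b2w([-108,-6,153]),Rdown()))
```

```text
t 2.1 box tcp [-108.    -8.7  165.9] F [ 0.8 -0.6  0.5] w -0.0001
slide [-0.0, -0.0027, 0.0129] rot [-0.0, -0.0, -0.3]
```

View pics/side1z.png

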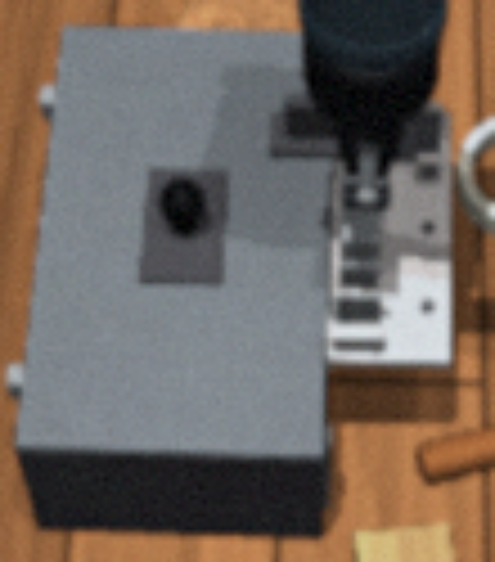

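View pics/top1z.png

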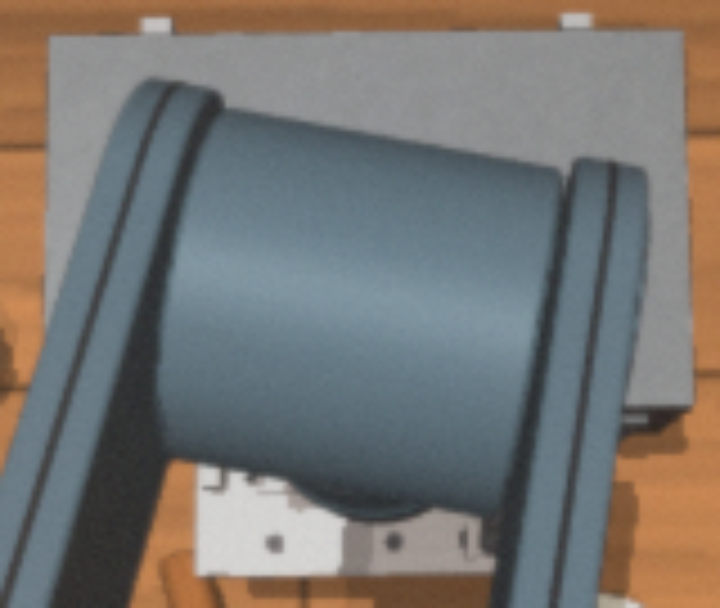

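The fingers stand on the lever side of the lug. In the side view they are near (365,190), and the lug is the small upright at about (360,245). I'll lower to the lug's mid-height and feel toward it.

Call:
{"name": "step_arm", "arguments": {"moves": [{"slide":[0,0,0.012],"rot":[0,0,-0.3]},{"slide":[0,0,0.012],"rot":[0,0,-0.3]},{"slide":[0,-0.004,0.012],"rot":[0,0,-0.3]},{"slide":[0,-0.008,0.012],"rot":[0,0,-0.3]},{"slide":[0,-0.008,0.012],"rot":[0,0,-0.3]}]}}

```text
time_s: 2.6
tcp_pos: [0.5385, 0.0102, 0.1544]
tcp_rot: [[1.0, -0.012, 0.003], [-0.012, -1.0, 0.0], [0.003, -0.0, -1.0]]
wrist_force: [0.3, -0.0, -0.6]
grip_width: 0.0003
```

Call:
{"name": "step_arm", "arguments": {"moves": [{"slide":[0,-0.001,0],"rot":[0,0,0]},{"slide":[0,-0.002,0],"rot":[0,0,0]},{"slide":[0,-0.003,0],"rot":[0,0,0]},{"slide":[0,-0.004,0],"rot":[0,0,0]},{"slide":[0,-0.004,0],"rot":[0,0,0]}]}}

```text
time_s: 3.1
tcp_pos: [0.5383, 0.0135, 0.1538]
tcp_rot: [[1.0, -0.012, 0.002], [-0.012, -1.0, -0.0], [0.002, 0.0, -1.0]]
wrist_force: [-0.2, -0.8, 1.8]
grip_width: 0.0001
```

Call:
{"name": "step_arm", "arguments": {"moves": [{"slide":[0,-0.001,0],"rot":[0,0,0]},{"slide":[0,-0.002,0],"rot":[0,0,0]},{"slide":[0,-0.003,0],"rot":[0,0,0]},{"slide":[0,-0.004,0],"rot":[0,0,0]},{"slide":[0,-0.004,0],"rot":[0,0,0]}]}}

```text
time_s: 3.6
tcp_pos: [0.5384, 0.0178, 0.1538]
tcp_rot: [[1.0, -0.012, 0.002], [-0.012, -1.0, 0.0], [0.002, -0.0, -1.0]]
wrist_force: [0.2, -2.4, 0.3]
grip_width: 0.0001
```

Call:
{"name": "step_arm", "arguments": {"moves": [{"slide":[0,-0.001,0],"rot":[0,0,0]},{"slide":[0,-0.002,0],"rot":[0,0,0]},{"slide":[0,-0.003,0],"rot":[0,0,0]},{"slide":[0,-0.004,0],"rot":[0,0,0]},{"slide":[0,-0.004,0],"rot":[0,0,0]}]}}

```text
time_s: 4.1
tcp_pos: [0.5384, 0.0218, 0.1538]
tcp_rot: [[1.0, -0.012, 0.002], [-0.012, -1.0, 0.0], [0.002, -0.0, -1.0]]
wrist_force: [-0.3, -1.4, 0.7]
grip_width: -0.0001
```

Call:
{"name": "step_arm", "arguments": {"moves": [{"slide":[0,-0.001,0],"rot":[0,0,0]},{"slide":[0,-0.002,0],"rot":[0,0,0]},{"slide":[0,-0.003,0],"rot":[0,0,0]},{"slide":[0,-0.003,0],"rot":[0,0,0]},{"slide":[0,-0.003,0],"rot":[0,0,0]}]}}

```text
time_s: 4.6
tcp_pos: [0.5384, 0.0248, 0.1537]
tcp_rot: [[1.0, -0.012, 0.002], [-0.012, -1.0, 0.0], [0.002, -0.0, -1.0]]
wrist_force: [0.5, -0.8, 1.0]
grip_width: -0.0001
```

Run:
```python
from h import *
p,d=arm.camera("side");cv2.imwrite("pics/side2z.png",cv2.resize(p[200:270,260:330,::-1],None,fx=8,fy=8))
s=arm.sense();print(s['wrist_force'],s['tcp_pos'])
```

```text
[-0.41323729 -0.69807249  0.91300544] [0.53838257 0.0247669  0.15370318]
```

View pics/side2z.png

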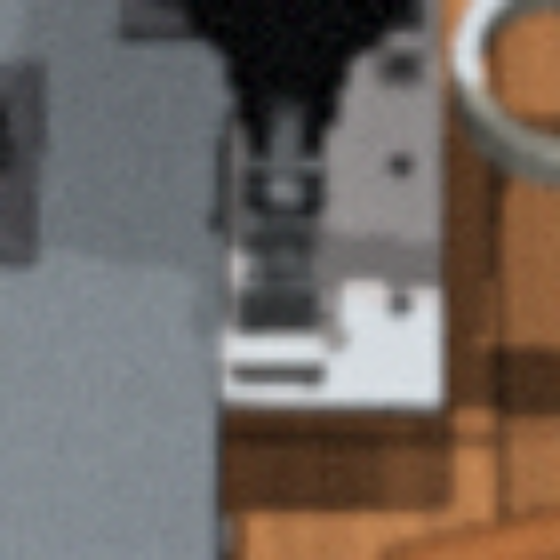

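The finger (y about 190) is against the lug, with the leaf just beyond it (about 300). I'll push on in smaller steps and watch the force.

Call:
{"name": "step_arm", "arguments": {"moves": [{"slide":[0,-0.001,0],"rot":[0,0,0]},{"slide":[0,-0.002,0],"rot":[0,0,0]},{"slide":[0,-0.002,0],"rot":[0,0,0]}]}}

```text
time_s: 4.95
tcp_pos: [0.5384, 0.0267, 0.1537]
tcp_rot: [[1.0, -0.012, 0.002], [-0.012, -1.0, 0.0], [0.002, -0.0, -1.0]]
wrist_force: [0.2, -1.4, 0.1]
grip_width: -0.0001
```

Call:
{"name": "step_arm", "arguments": {"moves": [{"slide":[0,-0.001,0],"rot":[0,0,0]},{"slide":[0,-0.002,0],"rot":[0,0,0]},{"slide":[0,-0.002,0],"rot":[0,0,0]}]}}

```text
time_s: 5.25
tcp_pos: [0.5384, 0.0288, 0.1537]
tcp_rot: [[1.0, -0.012, 0.002], [-0.012, -1.0, 0.0], [0.002, -0.0, -1.0]]
wrist_force: [1.4, -1.4, 0.1]
grip_width: 0.0001
```

Call:
{"name": "step_arm", "arguments": {"moves": [{"slide":[0,-0.001,0],"rot":[0,0,0]},{"slide":[0,-0.001,0],"rot":[0,0,0]},{"slide":[0,-0.001,0],"rot":[0,0,0]}]}}

```text
time_s: 5.55
tcp_pos: [0.5385, 0.0297, 0.1537]
tcp_rot: [[1.0, -0.012, 0.002], [-0.012, -1.0, 0.0], [0.002, -0.0, -1.0]]
wrist_force: [0.4, -1.4, -0.5]
grip_width: -0.0001
```

Call:
{"name": "step_arm", "arguments": {"moves": [{"slide":[0,-0.001,0],"rot":[0,0,0]},{"slide":[0,-0.001,0],"rot":[0,0,0]}]}}

```text
time_s: 5.75
tcp_pos: [0.5385, 0.0307, 0.1537]
tcp_rot: [[1.0, -0.012, 0.002], [-0.012, -1.0, 0.0], [0.002, -0.0, -1.0]]
wrist_force: [0.6, -0.7, -0.2]
grip_width: -0.0
```

Call:
{"name": "step_arm", "arguments": {"moves": [{"slide":[0,-0.001,0],"rot":[0,0,0]},{"slide":[0,-0.001,0],"rot":[0,0,0]}]}}

```text
time_s: 5.95
tcp_pos: [0.5385, 0.0317, 0.1537]
tcp_rot: [[1.0, -0.012, 0.002], [-0.012, -1.0, 0.0], [0.002, -0.0, -1.0]]
wrist_force: [-0.1, -0.2, 0.5]
grip_width: -0.0003
```

Call:
{"name": "step_arm", "arguments": {"moves": [{"slide":[0,-0.001,0],"rot":[0,0,0]},{"slide":[0,-0.001,0],"rot":[0,0,0]}]}}

```text
time_s: 6.15
tcp_pos: [0.5385, 0.0325, 0.1537]
tcp_rot: [[1.0, -0.012, 0.002], [-0.012, -1.0, -0.0], [0.002, 0.0, -1.0]]
wrist_force: [-0.2, -3.0, -0.4]
grip_width: -0.0002
```

Call:
{"name": "step_arm", "arguments": {"moves": [{"slide":[0,0,0],"rot":[0,0,0]}]}}

```text
time_s: 6.25
tcp_pos: [0.5385, 0.0325, 0.1537]
tcp_rot: [[1.0, -0.012, 0.002], [-0.012, -1.0, -0.0], [0.002, 0.0, -1.0]]
wrist_force: [-0.3, -3.4, -0.3]
grip_width: 0.0001
```

Call:
{"name": "step_arm", "arguments": {"moves": [{"slide":[0,-0.0005,0],"rot":[0,0,0]},{"slide":[0,-0.0005,0],"rot":[0,0,0]}]}}

```text
time_s: 6.45
tcp_pos: [0.5385, 0.0328, 0.1538]
tcp_rot: [[1.0, -0.012, 0.002], [-0.012, -1.0, -0.001], [0.002, 0.001, -1.0]]
wrist_force: [-0.1, -4.2, -0.9]
grip_width: 0.0
```

Call:
{"name": "step_arm", "arguments": {"moves": [{"slide":[0,0,0],"rot":[0,0,0]}]}}

```text
time_s: 6.55
tcp_pos: [0.5385, 0.0328, 0.1537]
tcp_rot: [[1.0, -0.012, 0.002], [-0.012, -1.0, -0.0], [0.002, 0.0, -1.0]]
wrist_force: [0.1, -4.6, -0.1]
grip_width: 0.0003
```

The force climbs about 1.2 N over 0.3 mm (3.4 to 4.6 N), so the leaf has been met and the tab is home. I'll back off and look at the fin.

Call:
{"name": "step_arm", "arguments": {"moves": [{"slide":[0,0.005,0],"rot":[0,0,0]},{"slide":[0,0.012,0],"rot":[0,0,0]},{"slide":[0,0.02,-0.03],"rot":[0,0,0]},{"slide":[0,0.04,-0.07],"rot":[0,0,0]},{"slide":[-0.03,0.07,-0.07],"rot":[0,0,0]}]}}

```text
time_s: 7.05
tcp_pos: [0.5128, -0.0376, 0.2292]
tcp_rot: [[1.0, -0.01, 0.014], [-0.01, -1.0, -0.002], [0.014, 0.002, -1.0]]
wrist_force: [-0.0, -1.3, 0.0]
grip_width: 0.0001
```

Call:
{"name": "step_arm", "arguments": {"hand": 0.45, "moves": [{"slide":[-0.04,0.03,0],"rot":[0,0,0]},{"slide":[-0.08,0.06,0],"rot":[0,0,0]},{"slide":[-0.12,0.1,0],"rot":[0,0,0]},{"slide":[-0.12,0.1,0],"rot":[0,0,0]}]}}

```text
time_s: 7.45
tcp_pos: [0.3831, -0.1375, 0.2236]
tcp_rot: [[1.0, -0.017, 0.001], [-0.017, -1.0, -0.001], [0.001, 0.001, -1.0]]
wrist_force: [0.5, 0.1, -0.1]
grip_width: 0.0383
```

Run:
```python
from h import *
p,d=arm.camera("top");cv2.imwrite("pics/top3z.png",cv2.resize(p[120:255,190:350,::-1],None,fx=4.5,fy=4.5,interpolation=cv2.INTER_CUBIC))
go((b2w([-75,-66,215]),Rdown()))
```

```text
t 7.5 box tcp [-259.2 -147.9  223.8] F [ 0.7 -0.5 -0.8] w 0.0386
slide [0.1839, -0.0825, 0.0092] rot [0.0, -0.1, -0.2]
```

View pics/top3z.png

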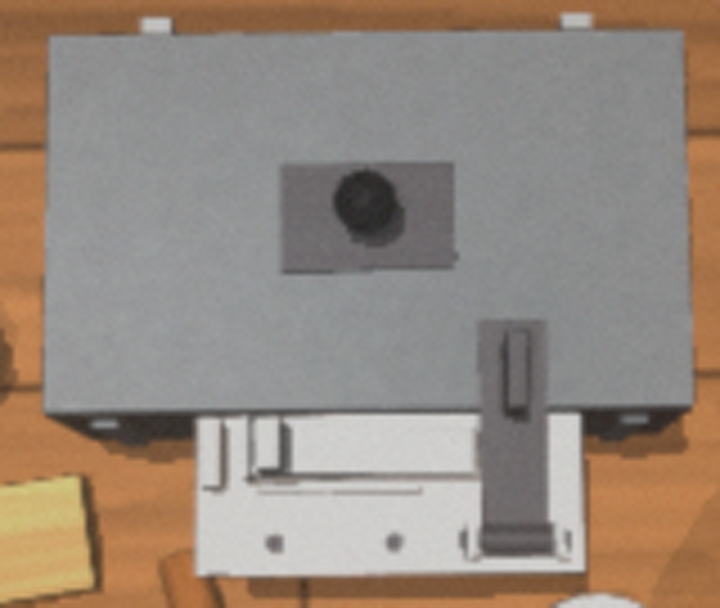

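The lug at (255–282, 418–472) now touches the leaf, and the tongue's end at x≈478 is clear of the lever. Its shift in the image is about 19 mm. Next is the fin at (516,370).

Call:
{"name": "step_arm", "arguments": {"moves": [{"slide":[0.046,-0.0205,0],"rot":[0,0,0]},{"slide":[0.092,-0.041,0],"rot":[0,0,0]},{"slide":[0.138,-0.062,0],"rot":[0,0,0]},{"slide":[0.183,-0.082,0.003],"rot":[0,0,-0.2]},{"slide":[0.183,-0.082,0.003],"rot":[0,0,-0.2]}]}}

```text
time_s: 8.0
tcp_pos: [0.5752, -0.0514, 0.2188]
tcp_rot: [[1.0, -0.004, 0.003], [-0.004, -1.0, 0.003], [0.003, -0.003, -1.0]]
wrist_force: [0.2, 1.0, -0.4]
grip_width: 0.0386
```

Call:
{"name": "step_arm", "arguments": {"moves": [{"slide":[0,0,0],"rot":[0,0,0]},{"slide":[0,0,0],"rot":[0,0,0]}]}}

```text
time_s: 8.2
tcp_pos: [0.5698, -0.0546, 0.2205]
tcp_rot: [[1.0, -0.008, 0.001], [-0.008, -1.0, 0.001], [0.001, -0.001, -1.0]]
wrist_force: [0.5, -0.4, -1.0]
grip_width: 0.0388
```

Run:
```python
from h import *
go((b2w([-76,-65.7,147]),Rdown()))
```

```text
t 8.2 box tcp [-74.9 -63.  220.5] F [ 0.5 -0.4 -1. ] w 0.0388
slide [-0.0012, 0.0027, 0.0735] rot [-0.0, -0.1, 0.3]
```

Call:
{"name": "step_arm", "arguments": {"moves": [{"slide":[-0.001,0.0025,0.03],"rot":[0,0,0.3]},{"slide":[-0.001,0.0025,0.055],"rot":[0,0,0.3]},{"slide":[-0.001,0.0025,0.07],"rot":[0,0,0.3]},{"slide":[-0.001,0.0025,0.073],"rot":[0,0,0.3]},{"slide":[-0.001,0.0025,0.073],"rot":[0,0,0.3]}]}}

```text
time_s: 8.7
tcp_pos: [0.5688, -0.0581, 0.1483]
tcp_rot: [[1.0, -0.015, 0.002], [-0.015, -1.0, 0.0], [0.002, -0.0, -1.0]]
wrist_force: [-0.2, 0.4, 0.6]
grip_width: 0.0387
```

Call:
{"name": "step_arm", "arguments": {"hand": 0.02, "moves": [{"slide":[0,0,0],"rot":[0,0,0]},{"slide":[0,0,0],"rot":[0,0,0]},{"slide":[0,0,0],"rot":[0,0,0]},{"slide":[0,0,0],"rot":[0,0,0]},{"slide":[0,0,0],"rot":[0,0,0]}]}}

```text
time_s: 9.2
tcp_pos: [0.5701, -0.058, 0.1494]
tcp_rot: [[1.0, -0.014, 0.004], [-0.014, -1.0, -0.001], [0.004, 0.001, -1.0]]
wrist_force: [-2.6, 0.8, 6.2]
grip_width: 0.0089
```

Run:
```python
from h import *
s=arm.sense();print(s['joints'].round(3),s['moment'])
p0=w2b(s['tcp_pos']);R0=s['tcp_rot'];L=[]
for a in [8,16,24,32,40,48,56,64,72,80]:
    c,q=np.cos(np.radians(a)),np.sin(np.radians(a));v=p0-np.array([-150,0,135])
    # rotate lever a about hinge: (x,z)->(c x - q z, q x + c z)
    n=np.array([-150+c*v[0]-q*v[2],p0[1],135+q*v[0]+c*v[2]])
    L.append((b2w(n),RB@Rdown(a)@np.eye(3) if 0 else Rdown(a)))
go(*L)
p,d=arm.camera("side");cv2.imwrite("pics/side4z.png",cv2.resize(p[170:295,215:325,::-1],None,fx=4.5,fy=4.5))
```

```text
[-0.296  0.363  1.598  0.     1.176  1.288] [0.06084736 0.17268879 0.09763457]
t 9.2 box tcp [-74.6 -66.4 149.4] F [-2.6  0.8  6.2] w 0.0089
slide [-0.0027, 0.0, -0.0104] rot [0.0, 7.8, 0.0]
slide [-0.0068, 0.0, -0.0203] rot [0.0, 15.8, 0.0]
slide [-0.0122, 0.0, -0.0295] rot [0.0, 23.8, 0.0]
slide [-0.0189, 0.0, -0.0379] rot [0.0, 31.8, 0.0]
slide [-0.0267, 0.0, -0.0452] rot [0.0, 39.8, 0.0]
slide [-0.0354, 0.0, -0.0514] rot [0.0, 47.8, 0.0]
slide [-0.0449, 0.0, -0.0564] rot [0.0, 55.8, 0.0]
slide [-0.055, 0.0, -0.0599] rot [0.0, 63.8, 0.0]
slide [-0.0655, 0.0, -0.0621] rot [0.0, 71.8, 0.0]
slide [-0.0762, 0.0001, -0.0627] rot [0.0, 79.8, 0.0]
```

View pics/side4z.png

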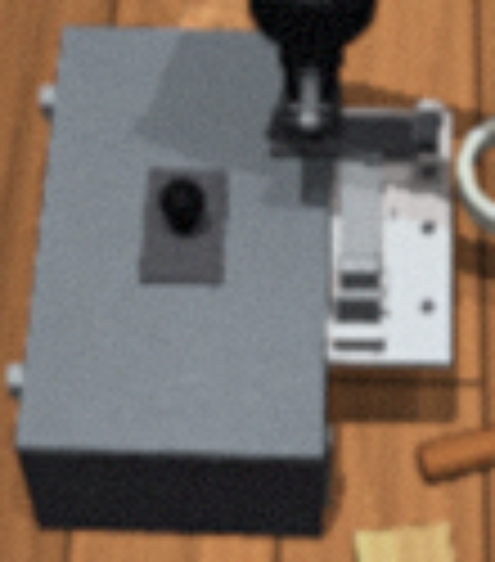

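The fin is pinched (width about 9 mm). I'll swing the lever up along its arc with the tool turning with it.

Call:
{"name": "step_arm", "arguments": {"moves": [{"slide":[-0.0012,0,-0.0052],"rot":[0,3.9,0]},{"slide":[-0.0027,0,-0.0104],"rot":[0,7.8,0]},{"slide":[-0.0046,0,-0.0154],"rot":[0,11.8,0]},{"slide":[-0.0068,0,-0.0203],"rot":[0,15.8,0]},{"slide":[-0.0068,0,-0.0203],"rot":[0,15.8,0]}]}}

```text
time_s: 9.75
tcp_pos: [0.5628, -0.0579, 0.1696]
tcp_rot: [[0.96, -0.015, 0.279], [-0.014, -1.0, -0.005], [0.279, 0.001, -0.96]]
wrist_force: [4.1, -0.1, -2.3]
grip_width: 0.0087
```

```bash
cat > lev.py <<'E'
from h import *
s=arm.sense();print(s['joints'].round(3),s['wrist_force'].round(1),s['moment'].round(2))
p0=np.array([-74.6,-66.4,149.4]);L=[]
print('box',w2b(s['tcp_pos']).round(1),'pitch',np.degrees(np.arctan2(s['tcp_rot'][0,2],-s['tcp_rot'][2,2])))
import sys
for a in map(float,sys.argv[1:]):
    c,q=np.cos(np.radians(a)),np.sin(np.radians(a));v=p0-np.array([-150,0,135])
    n=np.array([-150+c*v[0]-q*v[2],p0[1],135+q*v[0]+c*v[2]]);print(a,n.round(1))
    L.append((b2w(n),Rdown(a)))
go(*L)
E
python3 lev.py 16 20 24 28 32 36 40
```

```text
[-0.36   0.18   1.836  0.123  0.862  1.158] [ 4.1 -0.1 -2.3] [ 0.16 -0.8   0.18]
box [-81.8 -66.5 169.6] pitch 16.190434927222196
16.0 [-81.5 -66.4 169.6]
20.0 [-84.1 -66.4 174.3]
24.0 [-87.  -66.4 178.8]
28.0 [-90.2 -66.4 183.1]
32.0 [-93.7 -66.4 187.2]
36.0 [-97.5 -66.4 191. ]
40.0 [-101.5  -66.4  194.5]
t 9.75 box tcp [-81.8 -66.5 169.6] F [ 4.1 -0.1 -2.3] w 0.0087
slide [0.0003, -0.0001, 0.0001] rot [0.1, -0.2, -0.1]
slide [-0.0008, -0.0001, -0.0051] rot [0.1, 3.8, -0.1]
slide [-0.0024, -0.0001, -0.0103] rot [0.1, 7.8, -0.0]
slide [-0.0042, -0.0001, -0.0153] rot [0.1, 11.8, -0.0]
slide [-0.0065, -0.0, -0.0202] rot [0.1, 15.8, -0.0]
slide [-0.009, -0.0, -0.0249] rot [0.1, 19.8, -0.0]
slide [-0.0119, -0.0, -0.0294] rot [0.1, 23.8, -0.0]
```

Call:
{"name": "step_arm", "arguments": {"moves": [{"slide":[-0.0008,0,-0.0051],"rot":[0,3.8,0]},{"slide":[-0.0024,0,-0.0103],"rot":[0,7.8,0]},{"slide":[-0.0042,0,-0.0153],"rot":[0,11.8,0]},{"slide":[-0.0065,0,-0.0202],"rot":[0,15.8,0]},{"slide":[-0.009,0,-0.0249],"rot":[0,19.8,0]}]}}

```text
time_s: 10.25
tcp_pos: [0.5476, -0.0579, 0.1897]
tcp_rot: [[0.811, -0.014, 0.585], [-0.011, -1.0, -0.009], [0.585, 0.001, -0.811]]
wrist_force: [5.8, 5.3, -2.6]
grip_width: 0.0088
```

```bash
python3 lev.py 36 40 44 48 52 56 60
```

```text
[-4.870e-01 -2.000e-03  2.138e+00  5.810e-01  5.070e-01  6.560e-01] [ 5.8  5.3 -2.6] [ 0.79 -0.67  0.56]
box [-97.1 -66.7 189.7] pitch 35.79095643810034
36.0 [-97.5 -66.4 191. ]
40.0 [-101.5  -66.4  194.5]
44.0 [-105.8  -66.4  197.7]
48.0 [-110.2  -66.4  200.7]
52.0 [-114.9  -66.4  203.3]
56.0 [-119.8  -66.4  205.6]
60.0 [-124.8  -66.4  207.5]
t 10.25 box tcp [-97.1 -66.7 189.7] F [ 5.8  5.3 -2.6] w 0.0088
slide [0.0004, -0.0003, -0.0012] rot [0.0, 0.2, 0.0]
slide [-0.0008, -0.0002, -0.0064] rot [0.0, 4.2, 0.0]
slide [-0.0023, -0.0002, -0.0115] rot [0.0, 8.2, 0.0]
slide [-0.0043, -0.0002, -0.0165] rot [0.0, 12.2, 0.0]
slide [-0.0065, -0.0002, -0.0214] rot [0.0, 16.2, 0.0]
slide [-0.0091, -0.0002, -0.0261] rot [0.0, 20.2, 0.0]
slide [-0.012, -0.0002, -0.0306] rot [0.0, 24.2, 0.0]
```

The tool is at 36° and joint 5 is nearing its limit, so I'll let go here (the lever stays where it is) and push it the rest of the way from behind with shut fingers.

Call:
{"name": "step_arm", "arguments": {"hand": 0.5, "moves": [{"slide":[0,0,0],"rot":[0,0,0]},{"slide":[0,0,0],"rot":[0,0,0]},{"slide":[0,0,0],"rot":[0,0,0]},{"slide":[0,0,-0.015],"rot":[0,0,0]},{"slide":[0,0,-0.035],"rot":[0,0,0]}]}}

```text
time_s: 10.75
tcp_pos: [0.5268, -0.0569, 0.2175]
tcp_rot: [[0.814, -0.013, 0.581], [-0.011, -1.0, -0.007], [0.581, -0.001, -0.814]]
wrist_force: [-0.4, -1.0, 0.5]
grip_width: 0.0427
```

Call:
{"name": "step_arm", "arguments": {"moves": [{"slide":[0,0,-0.02],"rot":[0,-5,0]},{"slide":[0.005,0,-0.04],"rot":[0,-11,0]},{"slide":[0.01,0,-0.06],"rot":[0,-17,0]},{"slide":[0.01,0,-0.06],"rot":[0,-23,0]},{"slide":[0.01,0,-0.06],"rot":[0,-29,0]}]}}

```text
time_s: 11.25
tcp_pos: [0.5007, -0.0576, 0.2748]
tcp_rot: [[0.993, -0.016, 0.115], [-0.015, -1.0, -0.006], [0.115, 0.004, -0.993]]
wrist_force: [-0.3, -0.3, -1.3]
grip_width: 0.0429
```

Run:
```python
from h import *
p,d=arm.camera("side");cv2.imwrite("pics/side5z.png",cv2.resize(p[170:295,215:325,::-1],None,fx=4.5,fy=4.5))
go((b2w([-40,-66,255]),Rdown()))
```

```text
t 11.3 box tcp [-142.1  -67.6  273.8] F [ 4.4 -2.1  0.6] w 0.0425
slide [0.0994, -0.0019, 0.03] rot [0.2, -6.3, -0.1]
```

View pics/side5z.png

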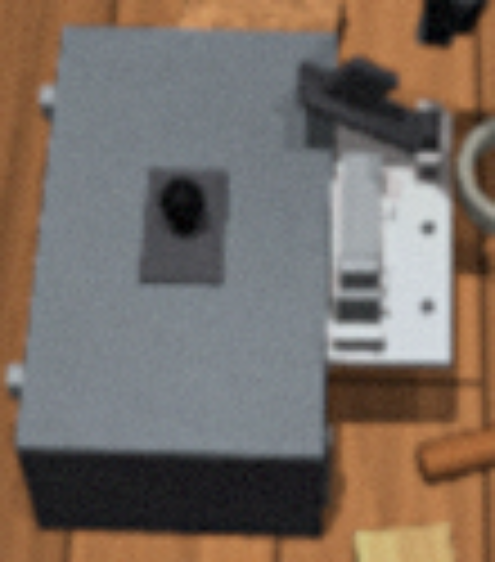

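The lever stays up at about 36° with its tip at (310,75). Now I'll go over it and down behind.

Call:
{"name": "step_arm", "arguments": {"hand": 0, "moves": [{"slide":[0.035,-0.001,0.004],"rot":[0,-3,0]},{"slide":[0.07,-0.001,0.008],"rot":[0.2,-6.3,0]},{"slide":[0.105,-0.001,0.01],"rot":[0.2,-6.3,0]},{"slide":[0.105,-0.001,0.01],"rot":[0.2,-6.3,0]},{"slide":[0.105,-0.001,0.01],"rot":[0.2,-6.3,0]}]}}

```text
time_s: 11.8
tcp_pos: [0.6054, -0.0573, 0.2737]
tcp_rot: [[1.0, -0.014, 0.005], [-0.014, -1.0, 0.003], [0.005, -0.003, -1.0]]
wrist_force: [-0.4, 0.5, 0.2]
grip_width: -0.0003
```

Run:
```python
from h import *
go((b2w([-40,-66,182]),Rdown()))
```

```text
t 11.8 box tcp [-39.3 -65.2 273.7] F [-0.4  0.5  0.2] w -0.0003
slide [-0.0012, 0.001, 0.0917] rot [-0.2, -0.3, -0.0]
```

Call:
{"name": "step_arm", "arguments": {"moves": [{"slide":[0,0.001,0.04],"rot":[0,0,0]},{"slide":[0,0.001,0.07],"rot":[0,0,0]},{"slide":[0,0.001,0.09],"rot":[0,0,0]},{"slide":[0,0.001,0.09],"rot":[0,0,0]}]}}

```text
time_s: 12.2
tcp_pos: [0.6026, -0.0574, 0.1822]
tcp_rot: [[1.0, -0.015, 0.001], [-0.015, -1.0, 0.005], [0.001, -0.005, -1.0]]
wrist_force: [-0.8, 0.4, -0.1]
grip_width: 0.0003
```

Call:
{"name": "step_arm", "arguments": {"moves": [{"slide":[-0.008,0,0],"rot":[0,0,0]},{"slide":[-0.016,0,0],"rot":[0,0,0]},{"slide":[-0.024,0,0],"rot":[0,0,0]},{"slide":[-0.032,0,0],"rot":[0,0,0]},{"slide":[-0.04,0,0],"rot":[0,0,0]}]}}

```text
time_s: 12.7
tcp_pos: [0.5807, -0.0585, 0.1959]
tcp_rot: [[0.999, -0.015, 0.048], [-0.015, -1.0, -0.001], [0.048, 0.001, -0.999]]
wrist_force: [34.9, 8.0, 30.0]
grip_width: -0.0003
```

Run:
```python
from h import *
p,d=arm.camera("side");cv2.imwrite("pics/side6z.png",cv2.resize(p[170:295,215:325,::-1],None,fx=4.5,fy=4.5))
go((b2w([-119,-66,182]),Rdown()))
```

```text
t 12.75 box tcp [-65.  -67.1 196.6] F [25.1  1.9 21.3] w 0.0002
slide [-0.0546, -0.001, 0.012] rot [0.1, -2.7, -0.0]
```

View pics/side6z.png

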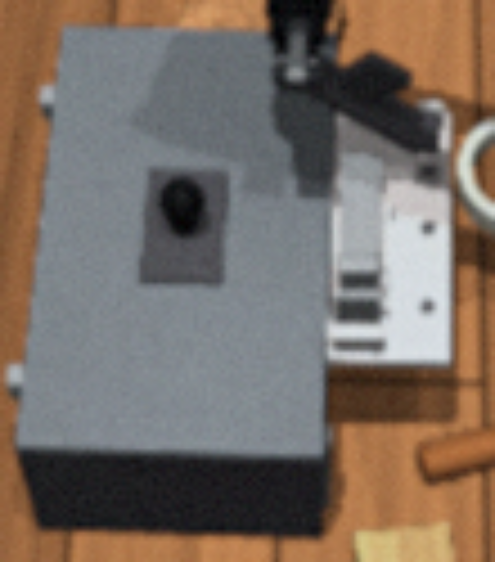

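The tip met the lever's end edge too high and rode up. I'll back off and come in lower.

Call:
{"name": "step_arm", "arguments": {"moves": [{"slide":[0.02,0,0],"rot":[0,0,0]},{"slide":[0.036,0,0],"rot":[0,0,0]},{"slide":[0.036,0,0.01],"rot":[0,0,0]},{"slide":[0.036,0,0.022],"rot":[0,0,0]},{"slide":[0.036,0,0.022],"rot":[0,0,0]}]}}

```text
time_s: 13.25
tcp_pos: [0.5995, -0.0573, 0.1605]
tcp_rot: [[1.0, -0.014, 0.002], [-0.014, -1.0, 0.005], [0.002, -0.005, -1.0]]
wrist_force: [0.4, 0.0, 0.3]
grip_width: -0.0
```

Run:
```python
from h import *
p,d=arm.camera("side");cv2.imwrite("pics/side7z.png",cv2.resize(p[170:295,215:325,::-1],None,fx=4.5,fy=4.5))
go((b2w([-60,-66,158]),Rdown()))
P=cloud("side",d);P=(P-B0)@RB*1000
m=(abs(P[...,1]+66)<11)&(P[...,0]>-160)&(P[...,0]<-45)&(P[...,2]>128)
q=P[m];
for x in range(-155,-45,8):
    k=q[(q[:,0]>=x)&(q[:,0]<x+8)]
    if len(k):print(x,len(k),np.percentile(k[:,2],[5,50,95]).round())
```

```text
t 13.3 box tcp [-44.7 -65.5 161.4] F [-0.7 -0.6  1.1] w 0.0001
slide [-0.0154, 0.0005, 0.0033] rot [-0.3, -0.2, -0.0]
-155 20 [137. 141. 145.]
-147 21 [141. 146. 148.]
-139 26 [150. 177. 209.]
-131 42 [156. 192. 216.]
-123 47 [164. 197. 223.]
-115 44 [174. 204. 224.]
-107 32 [184. 201. 219.]
-99 24 [188. 203. 471.]
-91 67 [132. 370. 537.]
-83 96 [129. 393. 548.]
-75 49 [129. 548. 553.]
-67 45 [129. 553. 556.]
-59 51 [130. 554. 557.]
-51 36 [130. 556. 558.]
```

View pics/side7z.png

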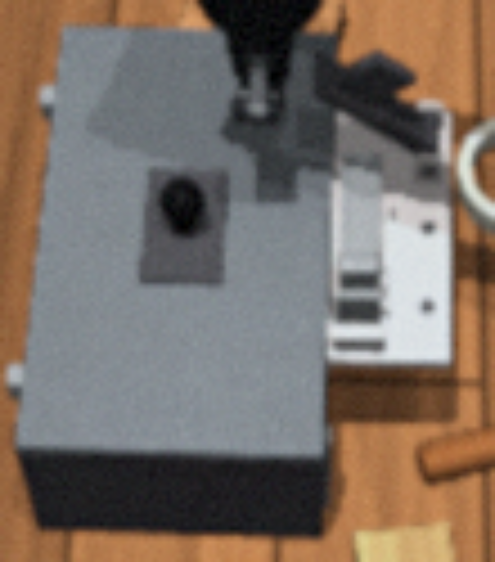

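The lever is already at about 47° and the finger is now well behind it and lower. I'll push toward the front, rising gently.

Call:
{"name": "step_arm", "arguments": {"moves": [{"slide":[-0.012,0,0],"rot":[0,0,0]},{"slide":[-0.022,0,0],"rot":[0,0,0]},{"slide":[-0.028,0,-0.002],"rot":[0,0,0]},{"slide":[-0.034,0,-0.004],"rot":[0,0,0]},{"slide":[-0.04,0,-0.006],"rot":[0,0,0]}]}}

```text
time_s: 13.8
tcp_pos: [0.5687, -0.0585, 0.1741]
tcp_rot: [[1.0, -0.015, 0.026], [-0.015, -1.0, -0.0], [0.026, -0.0, -1.0]]
wrist_force: [15.2, 2.2, 17.2]
grip_width: 0.0
```

Call:
{"name": "step_arm", "arguments": {"moves": [{"slide":[-0.006,0,-0.002],"rot":[0,0,0]},{"slide":[-0.012,0,-0.004],"rot":[0,0,0]},{"slide":[-0.018,0,-0.006],"rot":[0,0,0]},{"slide":[-0.02,0,-0.006],"rot":[0,0,0]}]}}

```text
time_s: 14.2
tcp_pos: [0.5411, -0.057, 0.1749]
tcp_rot: [[1.0, -0.014, 0.008], [-0.014, -1.0, 0.003], [0.008, -0.003, -1.0]]
wrist_force: [2.1, 0.1, 1.2]
grip_width: 0.0001
```

Run:
```python
from h import *
p,d=arm.camera("side");cv2.imwrite("pics/side8z.png",cv2.resize(p[170:295,215:325,::-1],None,fx=4.5,fy=4.5))
go((b2w([-119,-66,182]),Rdown()))
```

```text
t 14.25 box tcp [-103.9  -65.7  174.4] F [ 0.9  0.3 -0.2] w -0.0002
slide [-0.0151, 0.0002, -0.0077] rot [-0.2, -0.4, -0.0]
```

View pics/side8z.png

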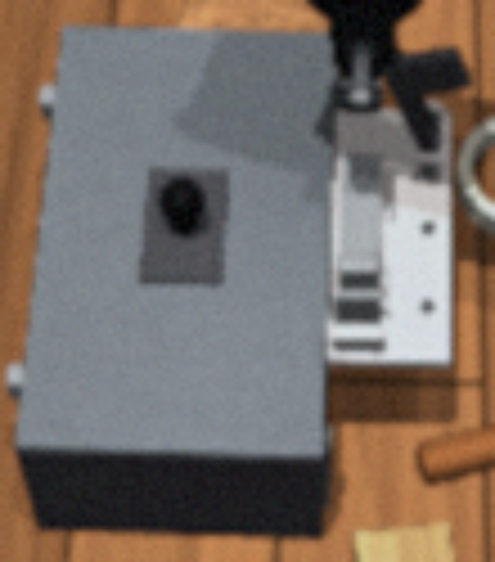

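The lever is at about 68°. A bit further.

Call:
{"name": "step_arm", "arguments": {"moves": [{"slide":[-0.005,0,-0.002],"rot":[0,0,0]},{"slide":[-0.01,0,-0.004],"rot":[0,0,0]},{"slide":[-0.014,0,-0.006],"rot":[0,0,0]},{"slide":[-0.018,0,-0.008],"rot":[0,0,0]},{"slide":[-0.018,0,-0.008],"rot":[0,0,0]}]}}

```text
time_s: 14.75
tcp_pos: [0.5232, -0.0568, 0.1825]
tcp_rot: [[1.0, -0.014, 0.007], [-0.014, -1.0, 0.003], [0.007, -0.004, -1.0]]
wrist_force: [0.1, -0.5, 0.1]
grip_width: 0.0003
```

Run:
```python
from h import *
p,d=arm.camera("side");cv2.imwrite("pics/side9z.png",cv2.resize(p[170:295,215:325,::-1],None,fx=4.5,fy=4.5))
go((b2w([-122,-66,182]),Rdown()))
```

```text
t 14.8 box tcp [-121.3  -65.9  182.4] F [-1.1  0.3 -0.9] w 0.0001
slide [-0.0007, 0.0001, 0.0004] rot [-0.2, -0.4, -0.0]
```

View pics/side9z.png

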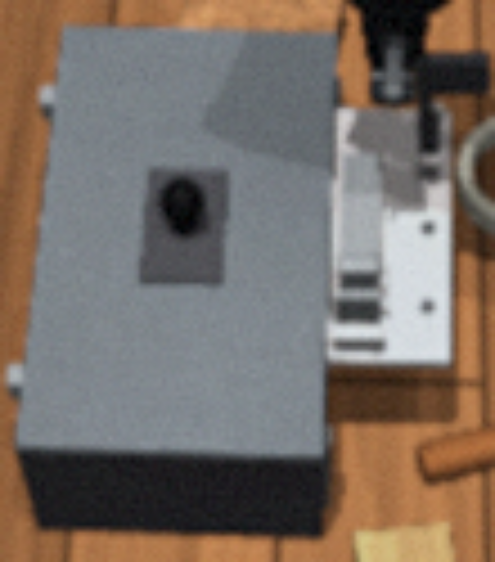

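The lever stands about upright. I'll back off, rise and go to the knob.

Call:
{"name": "step_arm", "arguments": {"hand": 0.65, "moves": [{"slide":[0.02,0,0],"rot":[0,0,0]},{"slide":[0.04,0,-0.02],"rot":[0,0,0]},{"slide":[0.06,-0.01,-0.055],"rot":[0,0,0]},{"slide":[0.08,-0.03,-0.065],"rot":[0,0,0]},{"slide":[0.1,-0.05,-0.065],"rot":[0,0,0]}]}}

```text
time_s: 15.3
tcp_pos: [0.626, -0.0084, 0.2509]
tcp_rot: [[1.0, -0.015, 0.012], [-0.015, -1.0, 0.002], [0.012, -0.003, -1.0]]
wrist_force: [0.1, -0.7, 0.3]
grip_width: 0.0557
```

Call:
{"name": "step_arm", "arguments": {"moves": [{"slide":[0.02,-0.015,0],"rot":[0,0,0]},{"slide":[0.02,-0.015,0],"rot":[0,0,0]},{"slide":[0.02,-0.015,0],"rot":[0,0,0]}]}}

```text
time_s: 15.6
tcp_pos: [0.644, 0.0065, 0.2477]
tcp_rot: [[1.0, -0.013, 0.006], [-0.013, -1.0, 0.003], [0.005, -0.003, -1.0]]
wrist_force: [0.2, 0.1, -0.2]
grip_width: 0.0552
```

Run:
```python
from h import *
p,d=arm.camera("side");cv2.imwrite("pics/side10z.png",cv2.resize(p[170:295,215:325,::-1],None,fx=4.5,fy=4.5))
P=cloud("side",d);P=(P-B0)@RB*1000
m=(abs(P[...,1]+66)<18)&(P[...,0]>-230)&(P[...,0]<-115)&(P[...,2]>128)&(P[...,2]<260)
q=P[m]
for z in range(130,250,8):
    k=q[(q[:,2]>=z)&(q[:,2]<z+8)]
    if len(k):print(z,len(k),np.percentile(k[:,0],[5,50,95]).round())
go((b2w([0,0,232]),Rdown()),(b2w([0,0,145]),Rdown()))
```

```text
130 6 [-143. -143. -142.]
138 27 [-155. -151. -143.]
146 5 [-150. -150. -148.]
154 4 [-147. -146. -145.]
162 3 [-147. -144. -144.]
170 3 [-147. -147. -144.]
178 4 [-146. -144. -141.]
186 11 [-161. -146. -141.]
194 31 [-183. -162. -144.]
202 25 [-180. -166. -142.]
210 27 [-177. -158. -142.]
218 41 [-176. -158. -142.]
226 50 [-177. -149. -136.]
234 11 [-141. -138. -136.]
t 15.65 box tcp [ -1.9  -1.4 247.8] F [-0.4 -0.7 -0.6] w 0.0553
slide [0.0018, -0.0013, 0.0159] rot [-0.2, -0.3, 0.0]
slide [0.0014, -0.001, 0.1029] rot [-0.2, -0.3, 0.0]
```

View pics/side10z.png

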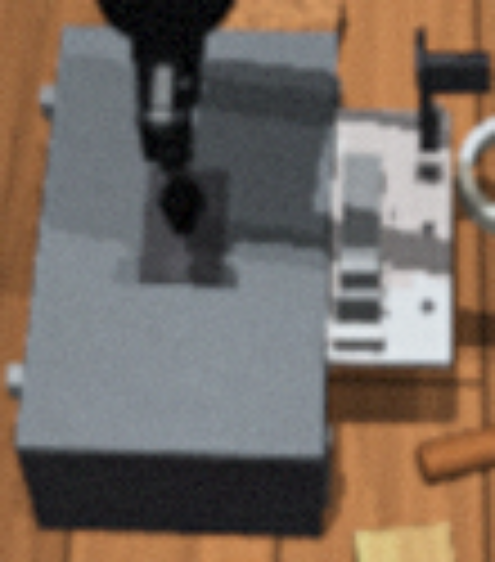

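The lever stands at about 84° (1.47 rad) and the lid is shut. I'll descend on the knob and grip.

Call:
{"name": "step_arm", "arguments": {"moves": [{"slide":[0.001,-0.001,0.035],"rot":[-0.2,-0.3,0]},{"slide":[0.001,-0.001,0.07],"rot":[-0.2,-0.3,0]},{"slide":[0.001,-0.001,0.095],"rot":[-0.2,-0.3,0]},{"slide":[0.001,-0.001,0.102],"rot":[-0.2,-0.3,0]},{"slide":[0.001,-0.001,0.102],"rot":[-0.2,-0.3,0]}]}}

```text
time_s: 16.15
tcp_pos: [0.645, 0.007, 0.1457]
tcp_rot: [[1.0, -0.015, -0.0], [-0.015, -1.0, 0.0], [-0.0, -0.0, -1.0]]
wrist_force: [0.7, -0.4, 0.2]
grip_width: 0.0553
```

Call:
{"name": "step_arm", "arguments": {"hand": 0.1, "moves": [{"slide":[0,0,0],"rot":[0,0,0]},{"slide":[0,0,0],"rot":[0,0,0]},{"slide":[0,0,0],"rot":[0,0,0]},{"slide":[0,0,0],"rot":[0,0,0]},{"slide":[0,0,0],"rot":[0,0,0]}]}}

```text
time_s: 16.65
tcp_pos: [0.6471, 0.0073, 0.1489]
tcp_rot: [[1.0, -0.014, 0.006], [-0.014, -1.0, -0.001], [0.006, 0.001, -1.0]]
wrist_force: [-1.2, -0.6, 7.6]
grip_width: 0.0249
```

```bash
cat > lid.py <<'E'
from h import *
import sys
s=arm.sense();print(s['joints'].round(3))
p0=np.array([0,0,162.]);v=p0-np.array([90,0,122]);base=float(sys.argv[1]);L=[]
off=np.array([float(sys.argv[2]),float(sys.argv[3]),float(sys.argv[4])])
for a in map(float,sys.argv[5:]):
    c,q=np.cos(np.radians(a)),np.sin(np.radians(a))
    n=np.array([90+c*v[0]+q*v[2],0,122-q*v[0]+c*v[2]])+off
    L.append((b2w(n),Rdown(0)));print(a,n.round(1))
go(*L)
E
python3 - <<'E'
from h import *
s=arm.sense();print(w2b(s['tcp_pos']),s['grip_width'],s['wrist_force'])
E
python3 lid.py 0 0 0 -17 0 4 8 12 16 20 24
```

```text
[ 1.53468139e+00 -1.03938866e-01  1.48855877e+02] 0.024852299962262635 [-1.17166165 -0.55823889  7.61004428]
[-0.161  0.487  1.403 -0.     1.246  1.424]
0.0 [  0.   0. 145.]
4.0 [  3.    0.  151.2]
8.0 [  6.4   0.  157.1]
12.0 [ 10.3   0.  162.8]
16.0 [ 14.5   0.  168.3]
20.0 [ 19.1   0.  173.4]
24.0 [ 24.1   0.  178.1]
t 16.65 box tcp [ 1.500e+00 -1.000e-01  1.489e+02] F [-1.2 -0.6  7.6] w 0.0249
slide [-0.0016, -0.0001, 0.0038] rot [0.1, -0.3, 0.0]
slide [0.0015, -0.0001, -0.0023] rot [0.1, -0.3, 0.0]
slide [0.005, -0.0001, -0.0083] rot [0.1, -0.3, 0.0]
slide [0.0088, -0.0001, -0.0139] rot [0.1, -0.3, 0.0]
slide [0.0131, -0.0001, -0.0193] rot [0.1, -0.3, 0.0]
slide [0.0177, -0.0001, -0.0244] rot [0.1, -0.3, 0.0]
slide [0.0227, -0.0001, -0.0292] rot [0.1, -0.3, 0.0]
```

The grip is a little above the ball's middle (25 mm rather than 28 mm, pushed up about 3 mm). I'll reopen and go 6 mm lower.

Call:
{"name": "step_arm", "arguments": {"hand": 0.6, "moves": [{"slide":[0,0,0],"rot":[0,0,0]},{"slide":[0,0,0],"rot":[0,0,0]},{"slide":[0,0,0.006],"rot":[0,0,0]},{"slide":[0,0,0.006],"rot":[0,0,0]}]}}

```text
time_s: 17.05
tcp_pos: [0.6454, 0.0078, 0.1392]
tcp_rot: [[1.0, -0.014, 0.0], [-0.014, -1.0, 0.0], [-0.0, -0.0, -1.0]]
wrist_force: [-0.1, -0.0, -0.4]
grip_width: 0.0514
```

Call:
{"name": "step_arm", "arguments": {"hand": 0.1, "moves": [{"slide":[0,0,0],"rot":[0,0,0]},{"slide":[0,0,0],"rot":[0,0,0]},{"slide":[0,0,0],"rot":[0,0,0]},{"slide":[0,0,0],"rot":[0,0,0]},{"slide":[0,0,0],"rot":[0,0,0]}]}}

```text
time_s: 17.55
tcp_pos: [0.646, 0.0073, 0.1404]
tcp_rot: [[1.0, -0.014, 0.002], [-0.014, -1.0, -0.0], [0.002, 0.0, -1.0]]
wrist_force: [-1.3, -2.3, 1.0]
grip_width: 0.0253
```

```bash
python3 lid.py 0 0 0 -21 0 4 8 12 16 20 24
```

```text
[-0.161  0.495  1.413 -0.     1.233  1.424]
0.0 [  0.   0. 141.]
4.0 [  3.    0.  147.2]
8.0 [  6.4   0.  153.1]
12.0 [ 10.3   0.  158.8]
16.0 [ 14.5   0.  164.3]
20.0 [ 19.1   0.  169.4]
24.0 [ 24.1   0.  174.1]
t 17.55 box tcp [ 4.000e-01 -1.000e-01  1.404e+02] F [-1.3 -2.3  1. ] w 0.0253
slide [-0.0004, -0.0001, -0.0006] rot [0.0, -0.1, -0.0]
slide [0.0027, -0.0001, -0.0068] rot [0.0, -0.1, -0.0]
slide [0.0061, -0.0001, -0.0127] rot [0.0, -0.1, -0.0]
slide [0.01, -0.0001, -0.0184] rot [0.0, -0.1, -0.0]
slide [0.0142, -0.0001, -0.0238] rot [0.0, -0.1, -0.0]
slide [0.0188, -0.0001, -0.0289] rot [0.0, -0.1, -0.0]
slide [0.0237, -0.0001, -0.0337] rot [0.0, -0.1, -0.0]
```

Call:
{"name": "step_arm", "arguments": {"moves": [{"slide":[0.0027,0,-0.0068],"rot":[0,0,0]},{"slide":[0.0061,0,-0.0127],"rot":[0,0,0]},{"slide":[0.01,0,-0.0184],"rot":[0,0,0]},{"slide":[0.0142,0,-0.0238],"rot":[0,0,0]},{"slide":[0.0142,0,-0.0238],"rot":[0,0,0]}]}}

```text
time_s: 18.05
tcp_pos: [0.6603, 0.0071, 0.1645]
tcp_rot: [[1.0, -0.014, 0.001], [-0.014, -1.0, -0.001], [0.001, 0.001, -1.0]]
wrist_force: [-2.2, -4.2, -9.5]
grip_width: 0.0252
```

```bash
python3 lid.py 0 0 0 -21 16 20 24 28 32 36 40 44 48 50
python3 - <<'E'
from h import *
p,d=arm.camera("side");cv2.imwrite("pics/side11z.png",cv2.resize(p[170:295,215:325,::-1],None,fx=4.5,fy=4.5))
E
```

```text
[-0.158  0.5    1.341 -0.     1.299  1.427]
16.0 [ 14.5   0.  164.3]
20.0 [ 19.1   0.  169.4]
24.0 [ 24.1   0.  174.1]
28.0 [ 29.3   0.  178.6]
32.0 [ 34.9   0.  182.6]
36.0 [ 40.7   0.  186.3]
40.0 [ 46.8   0.  189.5]
44.0 [ 53.    0.  192.3]
48.0 [ 59.5   0.  194.6]
50.0 [ 62.8   0.  195.7]
t 18.05 box tcp [ 1.470e+01 -1.000e-01  1.645e+02] F [-2.2 -4.2 -9.5] w 0.0252
slide [-0.0002, -0.0001, 0.0003] rot [0.0, -0.1, 0.0]
slide [0.0044, -0.0001, -0.0048] rot [0.0, -0.1, 0.0]
slide [0.0093, -0.0001, -0.0096] rot [0.0, -0.1, 0.0]
slide [0.0146, -0.0001, -0.014] rot [0.0, -0.1, 0.0]
slide [0.0202, -0.0001, -0.018] rot [0.0, -0.1, 0.0]
slide [0.026, -0.0001, -0.0217] rot [0.0, -0.1, 0.0]
slide [0.0321, -0.0001, -0.0249] rot [0.0, -0.1, 0.0]
slide [0.0383, -0.0001, -0.0277] rot [0.0, -0.1, 0.0]
slide [0.0448, -0.0001, -0.03] rot [0.0, -0.1, 0.0]
slide [0.0481, -0.0001, -0.0311] rot [0.0, -0.1, 0.0]
```

View pics/side11z.png

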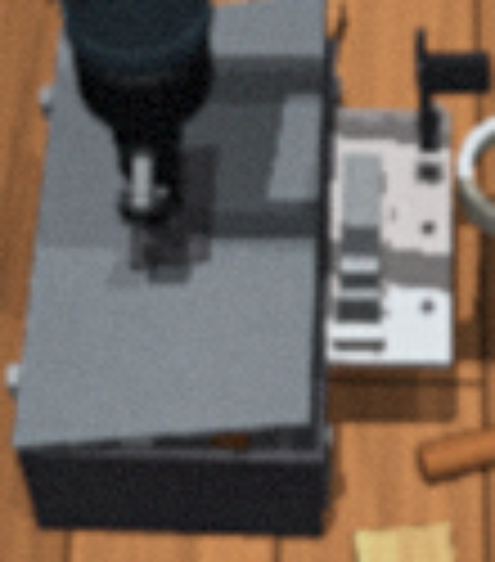

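The lid is rising in the grip, and the gap shows at (230,438). I'll continue to about 47°.

Call:
{"name": "step_arm", "arguments": {"moves": [{"slide":[0.0044,0,-0.0048],"rot":[0,0,0]},{"slide":[0.0093,0,-0.0096],"rot":[0,0,0]},{"slide":[0.0146,0,-0.014],"rot":[0,0,0]},{"slide":[0.0202,0,-0.018],"rot":[0,0,0]},{"slide":[0.026,0,-0.0217],"rot":[0,0,0]}]}}

```text
time_s: 18.6
tcp_pos: [0.6858, 0.0069, 0.1847]
tcp_rot: [[1.0, -0.015, -0.0], [-0.015, -1.0, 0.0], [-0.0, -0.0, -1.0]]
wrist_force: [-0.3, -5.5, -18.3]
grip_width: 0.0247
```

```bash
python3 lid.py 0 0 0 -21 36 40 44 47
```

```text
[-0.152  0.533  1.237  0.     1.372  1.433]
36.0 [ 40.7   0.  186.3]
40.0 [ 46.8   0.  189.5]
44.0 [ 53.    0.  192.3]
47.0 [ 57.9   0.  194.1]
t 18.6 box tcp [ 40.2   0.  184.7] F [ -0.3  -5.5 -18.3] w 0.0247
slide [0.0005, 0.0, -0.0015] rot [-0.0, 0.0, -0.0]
slide [0.0065, 0.0, -0.0048] rot [-0.0, 0.0, -0.0]
slide [0.0128, 0.0, -0.0076] rot [-0.0, 0.0, -0.0]
slide [0.0176, 0.0, -0.0094] rot [-0.0, 0.0, -0.0]
```

Call:
{"name": "step_arm", "arguments": {"moves": [{"slide":[0.0065,0,-0.0033],"rot":[0,0,0]},{"slide":[0.0128,0,-0.0064],"rot":[0,0,0]},{"slide":[0.0176,0,-0.0085],"rot":[0,0,0]},{"slide":[0.0176,0,-0.0085],"rot":[0,0,0]}]}}

```text
time_s: 19.0
tcp_pos: [0.7035, 0.0067, 0.1938]
tcp_rot: [[1.0, -0.014, -0.0], [-0.014, -1.0, 0.0], [-0.0, -0.0, -1.0]]
wrist_force: [-2.1, -4.2, -15.6]
grip_width: 0.0239
```

```bash
python3 lid.py 0 0 0 -21 44 47 50
python3 - <<'E'
from h import *
p,d=arm.camera("side");cv2.imwrite("pics/side12z.png",cv2.resize(p[150:295,195:325,::-1],None,fx=4.,fy=4.))
E
```

```text
[-0.149  0.56   1.169  0.     1.413  1.436]
44.0 [ 53.    0.  192.3]
47.0 [ 57.9   0.  194.1]
50.0 [ 62.8   0.  195.7]
t 19.0 box tcp [5.790e+01 1.000e-01 1.938e+02] F [ -2.1  -4.2 -15.6] w 0.0239
slide [-0.0048, 0.0001, 0.0015] rot [-0.0, 0.0, -0.0]
slide [0.0, 0.0001, -0.0003] rot [-0.0, 0.0, -0.0]
slide [0.0049, 0.0001, -0.0019] rot [-0.0, 0.0, -0.0]
```

View pics/side12z.png

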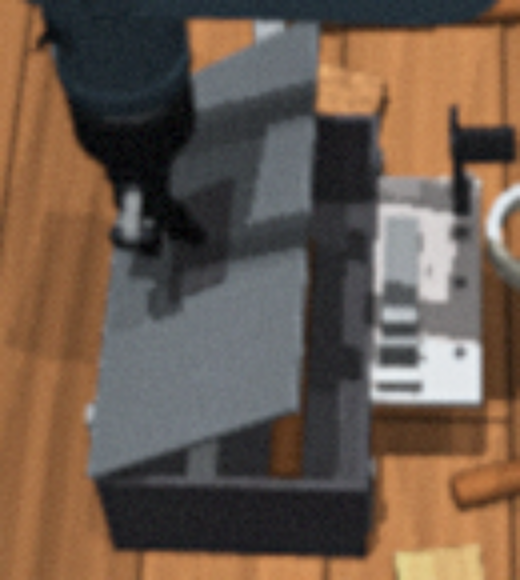

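The lid is at about 46°. Now I'll let go and leave straight up.

Call:
{"name": "step_arm", "arguments": {"hand": 0.6, "moves": [{"slide":[0,0,0],"rot":[0,0,0]},{"slide":[0,0,0],"rot":[0,0,0]},{"slide":[0,0,0],"rot":[0,0,0]},{"slide":[0,0,-0.02],"rot":[0,0,0]},{"slide":[0,0,-0.05],"rot":[0,0,0]}]}}

```text
time_s: 19.55
tcp_pos: [0.7031, 0.0076, 0.2447]
tcp_rot: [[1.0, -0.013, 0.001], [-0.013, -1.0, 0.001], [0.001, -0.001, -1.0]]
wrist_force: [0.0, -0.2, -1.5]
grip_width: 0.0511
```

Call:
{"name": "step_arm", "arguments": {"moves": [{"slide":[0,0,-0.04],"rot":[0,0,0]},{"slide":[0,0,-0.08],"rot":[0,0,0]},{"slide":[0,0,-0.11],"rot":[0,0,0]},{"slide":[0,0,-0.11],"rot":[0,0,0]},{"slide":[0,0,-0.11],"rot":[0,0,0]}]}}

```text
time_s: 20.05
tcp_pos: [0.7038, 0.0073, 0.3569]
tcp_rot: [[1.0, -0.013, 0.007], [-0.013, -1.0, -0.0], [0.007, 0.0, -1.0]]
wrist_force: [-1.1, 0.7, 0.6]
grip_width: 0.0509
```

Run:
```python
from h import *
p,d=arm.camera("side");cv2.imwrite("pics/side13.png",p[:,:,::-1]);cv2.imwrite("pics/side13z.png",cv2.resize(p[150:295,195:325,::-1],None,fx=4.,fy=4.))
P=(cloud("side",d)-B0)@RB*1000
m=(P[...,1]>60)&(P[...,1]<140)&(P[...,0]>-60)&(P[...,0]<95)&(P[...,2]>128)&(P[...,2]<280)
q=P[m];k=np.polyfit(q[:,0],q[:,2],1);print("lid deg",np.degrees(np.arctan(-k[0])),len(q))
m=(abs(P[...,1]+66)<18)&(P[...,0]>-160)&(P[...,0]<-115)&(P[...,2]>145)&(P[...,2]<260)
q=P[m];q=q[q[:,0]>-149];k=np.polyfit(q[:,2],q[:,0],1);print("lever deg",90-np.degrees(np.arctan(k[0])),len(q))
p,d=arm.camera("top");cv2.imwrite("pics/top13.png",p[:,:,::-1])
s=arm.sense();print(s['time_s'],s['tcp_pos'],s['wrist_force'])
```

```text
lid deg 38.67557284985941 1410
lever deg 84.71886672825583 90
20.15 [0.70305132 0.00713212 0.35373659] [ 0.77374896  0.15996189 -1.19858918]
```

View pics/side13z.png

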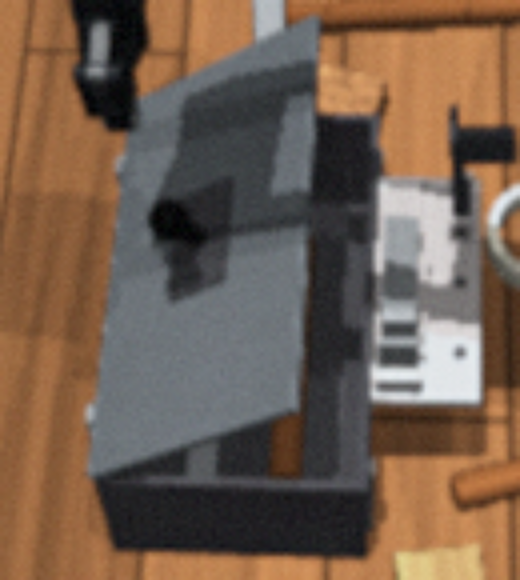

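View pics/top13.png

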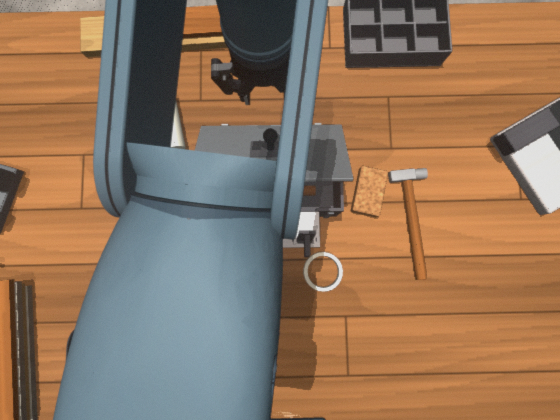

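Lid stands open, lever upright. The 38.7° lid fit is suspicious because the side wall may be mixed in, so I'll check more robustly.

Run:
```python
from h import *
p,d=arm.camera("side")
P=(cloud("side",d)-B0)@RB*1000
for y0 in(-120,-60,40,80,110):
    m=(abs(P[...,1]-y0)<12)&(P[...,0]>-60)&(P[...,0]<95)&(P[...,2]>135)&(P[...,2]<290);q=P[m]
    o=[]
    for x in range(-50,90,12):
        k=q[(abs(q[:,0]-x)<3)]
        if len(k)>2:o.append((x,round(float(np.median(k[:,2])))))
    a=np.array(o);print(y0,o)
# RANSAC-ish line through hinge
m=(abs(P[...,1])<145)&(P[...,0]>-60)&(P[...,0]<70)&(P[...,2]>150)&(P[...,2]<290);q=P[m]
ang=np.degrees(np.arctan2(q[:,2]-122,90-q[:,0]));h,e=np.histogram(ang,bins=np.arange(20,70,2));print(list(zip(e,h)))
s=arm.sense();print(s['time_s'])
```

```text
-120 [(-38, 237), (-26, 227), (-14, 217), (-2, 206), (10, 197), (22, 189), (34, 178), (46, 169), (58, 159), (70, 150), (82, 140)]
-60 [(-38, 236), (-26, 226), (-14, 218), (-2, 208), (10, 198), (22, 188), (34, 179), (46, 169), (58, 159), (70, 150), (82, 139)]
40 [(-38, 235), (-26, 227), (-14, 217), (-2, 208), (10, 200), (22, 189), (34, 181), (46, 171), (58, 159), (70, 149), (82, 139)]
80 [(-50, 237), (-38, 236), (-26, 227), (-14, 216), (-2, 206), (10, 198), (22, 188), (34, 178), (46, 167), (58, 158), (70, 149), (82, 140)]
110 [(-50, 237), (-38, 236), (-26, 228), (-14, 217), (-2, 207), (10, 197), (22, 187), (34, 178), (46, 169), (58, 159), (70, 148), (82, 140)]
[(np.int64(20), np.int64(0)), (np.int64(22), np.int64(0)), (np.int64(24), np.int64(0)), (np.int64(26), np.int64(0)), (np.int64(28), np.int64(0)), (np.int64(30), np.int64(0)), (np.int64(32), np.int64(0)), (np.int64(34), np.int64(0)), (np.int64(36), np.int64(0)), (np.int64(38), np.int64(45)), (np.int64(40), np.int64(755)), (np.int64(42), np.int64(1428)), (np.int64(44), np.int64(653)), (np.int64(46), np.int64(377)), (np.int64(48), np.int64(215)), (np.int64(50), np.int64(124)), (np.int64(52), np.int64(68)), (np.int64(54), np.int64(31)), (np.int64(56), np.int64(9)), (np.int64(58), np.int64(8)), (np.int64(60), np.int64(13)), (np.int64(62), np.int64(14)), (np.int64(64), np.int64(16)), (np.int64(66), np.int64(13))]
20.2
```

The lid really stands at 38.9° (0.68 rad) and steady, because the ball slipped a bit in the pads. That passes the 0.6 rad mark, but the task asks for about 45°. There is plenty of time, so I'll regrip and raise it the last 6–7°.

```bash
python3 lid.py 0 0 0 5 39; python3 lid.py 0 0 0 -22 39
```

```text
[-1.480e-01  5.180e-01  8.620e-01  1.000e-03  1.761e+00  1.436e+00]
39.0 [ 45.2   0.  214.7]
t 20.2 box tcp [ 57.4   0.5 353.1] F [-0.1 -0.4 -0. ] w 0.0515
slide [-0.0121, 0.0006, 0.1384] rot [-0.0, 0.0, 0.0]
[-1.480e-01  5.180e-01  8.620e-01  1.000e-03  1.761e+00  1.436e+00]
39.0 [ 45.2   0.  187.7]
t 20.2 box tcp [ 57.4   0.5 353.1] F [-0.1 -0.4 -0. ] w 0.0515
slide [-0.0121, 0.0006, 0.1654] rot [-0.0, 0.0, 0.0]
```

Call:
{"name": "step_arm", "arguments": {"moves": [{"slide":[-0.006,0,0.04],"rot":[0,0,0]},{"slide":[-0.012,0.0005,0.08],"rot":[0,0,0]},{"slide":[-0.012,0.0005,0.12],"rot":[0,0,0]},{"slide":[-0.012,0.0005,0.155],"rot":[0,0,0]},{"slide":[-0.012,0.0005,0.165],"rot":[0,0,0]}]}}

```text
time_s: 20.7
tcp_pos: [0.6883, 0.007, 0.183]
tcp_rot: [[1.0, -0.014, -0.009], [-0.014, -1.0, 0.002], [-0.009, -0.002, -1.0]]
wrist_force: [-0.2, 0.4, -0.7]
grip_width: 0.0514
```

Call:
{"name": "step_arm", "arguments": {"hand": 0.1, "moves": [{"slide":[0,0,0],"rot":[0,0,0]},{"slide":[0,0,0],"rot":[0,0,0]},{"slide":[0,0,0],"rot":[0,0,0]},{"slide":[0,0,0],"rot":[0,0,0]},{"slide":[0,0,0],"rot":[0,0,0]}]}}

```text
time_s: 21.2
tcp_pos: [0.6921, 0.0067, 0.1903]
tcp_rot: [[1.0, -0.014, 0.003], [-0.014, -1.0, 0.0], [0.003, -0.0, -1.0]]
wrist_force: [-0.9, 2.3, -4.5]
grip_width: 0.025
```

```bash
python3 lid.py 0 0 0 -22 39 42 45 48
```

```text
[-1.510e-01  5.380e-01  1.214e+00  1.000e-03  1.386e+00  1.433e+00]
39.0 [ 45.2   0.  187.7]
42.0 [ 49.9   0.  189.9]
45.0 [ 54.6   0.  191.9]
48.0 [ 59.5   0.  193.6]
t 21.2 box tcp [ 46.5  -0.  190.3] F [-0.9  2.3 -4.5] w 0.025
slide [-0.0013, -0.0, 0.0026] rot [-0.0, -0.2, 0.0]
slide [0.0034, -0.0, 0.0004] rot [-0.0, -0.2, 0.0]
slide [0.0081, -0.0, -0.0016] rot [-0.0, -0.2, 0.0]
slide [0.013, -0.0, -0.0033] rot [-0.0, -0.2, 0.0]
```

Call:
{"name": "step_arm", "arguments": {"moves": [{"slide":[0.004,0,-0.0025],"rot":[0,0,0]},{"slide":[0.008,0,-0.005],"rot":[0,0,0]},{"slide":[0.012,0,-0.007],"rot":[0,0,0]},{"slide":[0.015,0,-0.0085],"rot":[0,0,0]},{"slide":[0.015,0,-0.0085],"rot":[0,0,0]}]}}

```text
time_s: 21.7
tcp_pos: [0.7048, 0.0066, 0.196]
tcp_rot: [[1.0, -0.013, -0.005], [-0.013, -1.0, 0.001], [-0.005, -0.001, -1.0]]
wrist_force: [-4.5, 1.2, -10.3]
grip_width: 0.0252
```

```bash
cat > ang.py <<'E'
from h import *
p,d=arm.camera("side");cv2.imwrite("pics/ang.png",p[:,:,::-1])
P=(cloud("side",d)-B0)@RB*1000
for y0 in(80,110):
    m=(abs(P[...,1]-y0)<15)&(P[...,0]>-25)&(P[...,0]<80)&(P[...,2]>145)&(P[...,2]<290);q=P[m]
    k=np.polyfit(q[:,0],q[:,2],1);r=abs(np.polyval(k,q[:,0])-q[:,2])<5;q=q[r];k=np.polyfit(q[:,0],q[:,2],1);print("lid",np.degrees(np.arctan(-k[0])),len(q))
s=arm.sense();print(s['time_s'],s['wrist_force'].round(1),w2b(s['tcp_pos']).round(1))
E
python3 ang.py
```

```text
lid 46.79609766079998 369
lid 46.52335586740672 374
21.75 [ -5.4   1.2 -11.5] [ 59.2  -0.  196. ]
```

The lid is at 46.6°. Releasing.

Call:
{"name": "step_arm", "arguments": {"hand": 0.6, "moves": [{"slide":[0,0,0],"rot":[0,0,0]},{"slide":[0,0,0],"rot":[0,0,0]},{"slide":[0,0,0],"rot":[0,0,0]},{"slide":[0,0,-0.02],"rot":[0,0,0]},{"slide":[0,0,-0.05],"rot":[0,0,0]}]}}

```text
time_s: 22.25
tcp_pos: [0.7062, 0.0061, 0.2476]
tcp_rot: [[1.0, -0.014, 0.0], [-0.014, -1.0, 0.0], [0.0, -0.0, -1.0]]
wrist_force: [0.2, -0.5, -0.1]
grip_width: 0.0513
```

Call:
{"name": "step_arm", "arguments": {"moves": [{"slide":[0,0,-0.04],"rot":[0,0,0]},{"slide":[0,0,-0.08],"rot":[0,0,0]},{"slide":[0,0,-0.1],"rot":[0,0,0]},{"slide":[0,0,-0.1],"rot":[0,0,0]},{"slide":[0,0,-0.1],"rot":[0,0,0]}]}}

```text
time_s: 22.75
tcp_pos: [0.7067, 0.0061, 0.3488]
tcp_rot: [[1.0, -0.014, 0.004], [-0.014, -1.0, -0.0], [0.004, 0.0, -1.0]]
wrist_force: [-0.3, 0.0, -1.0]
grip_width: 0.0514
```

```bash
python3 ang.py; python3 ang.py
```

```text
lid 46.644213865731025 371
lid 46.609512448335124 372
22.8 [-1.4 -0.8 -0.4] [ 60.7  -0.4 347.2]
lid 46.620169414551775 365
lid 46.68002976920301 372
22.85 [ 0.2 -0.5  0.4] [ 6.040e+01 -3.000e-01  3.464e+02]
```

View pics/ang.png

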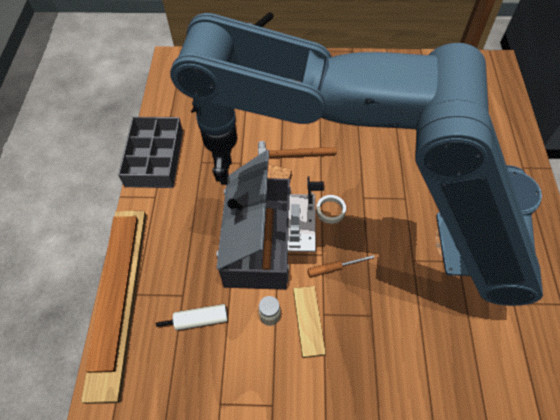

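The lid stands by itself at 46.6°, the lever is upright at (316,186), the lug is still at the leaf (295,232), and the bystanders look unmoved. The robot touches nothing.

```bash
python3 -c "
from station import arm
print(arm.finish_job(), arm.sense()['time_s'])"
```

```text
the job is handed in; nothing more can be done
the job is handed in; nothing more can be done
```

The toolbox is open and the job is handed in, at about 23 s of the 58 s allowed.

- **Safety tab:** I pushed it home by feel. The force rose from about 1.4 N of friction to 4.6 N at the leaf, well under 9 N. The picture afterwards showed the lug against the leaf, moved about 19 mm, with the tongue clear of the lever.
- **Latch lever:** I pinched the fin and swung the lever to about 36°. The wrist joint was nearing its limit, so I pushed it the rest of the way from behind. It measured about 84.7° (1.48 rad), with the lid still shut.
- **Lid:** It stands by itself at 46.6° (about 0.81 rad), the same in two pictures after I let go. The gripper is well clear and the wrist force is near zero. The bystanders look unmoved in the last picture.

Three things did not go cleanly:

- **Lever push:** On the first push from behind, the fingertip caught the lever's end edge and rode up, at about 35 N per axis (roughly 46 N in total). This was under the 120 N wrist limit. It appeared to be on the fingertip, so I don't think the 40 N limit on the arm and gripper body was reached, but I could not check that.
- **Knob grip:** The first grip sat too high and was redone.
- **First lift:** The knob slipped in the pads, leaving the lid at 38.9° instead of the 47° I expected. I gripped it again and raised it.

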